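# Load the drilling tray: backing board under the box blank

## Robot

A 6-joint arm with a two-finger parallel gripper is mounted at the origin on the work surface. World frame = base frame: x ahead of the robot, y to its left, z up, the work surface at z = 0. Lengths are in m, angles in rad, forces in N, time in s.
With the tool pointing down it reaches from about 0.3 to 0.875 m from the base axis. Payload 6.4 kg.
Tool frame: the origin (TCP) lies between the finger pads; the fingertips stand 11 mm ahead of it and the grasp point (between the pads) lies 8 mm behind it (ctrl.tcp_to_tips is the y of the fingertips in the tool frame, in m); y points along the fingers, x is the direction in which the jaws open and shut, and the axes are right-handed (so a half turn about y gives the same grasp; the last joint's range is limited). The gripper opens to 85 mm and grips with 20 to 120 N. Pads are 22 mm wide; open, the fingers measure 114 mm over their backs; the gripper's body (76 mm by 85 mm) begins 54 mm behind the grasp point. The pads swing forward as they close: fully open they stand 13 mm farther back than shut.
Start: joints at [1.14, 0.181, 1.607, -0, 1.354, -0.206], TCP at [0.128, 0.561, 0.242] pointing down, gripper open.
Joint ranges: [-2.99, 2.99], [-0.89, 2.07], [0.3, 2.58], [-1.14, 4.28], [0, 2.63], [-3.12, 3.12]. Speed limits (rad/s): [2.57, 2.57, 3.01, 3.14, 3.14, 3.14].

## Interface

Orientations are given as a unit quaternion [w, x, y, z].
In Python, from bench import ctrl gives the robot as it stands.
- The arm moves only by the tool apply_moves, never from a script. Its argument "plan" is text: rows parted by semicolons, each of 7 numbers parted by spaces: the shift along the tool's x, y, z each as a share of 0.05 m, from -1 to 1, then the turn, a rotation vector about the tool's x, y, z each as a share of 0.12 rad, from -1 to 1, then the opening, from 0 (shut) to 1 (fully open). In form: dx dy dz wx wy wz claw; .... A call has exactly 5 rows; each row shifts and turns the commanded pose from where the row before left it, along the tool's axes as they then stand; what a row does not reach is not made up. A row lasts 1/10 s, in which the tool goes at most 50 mm and 8.59 degrees, less where a joint would pass 70% of its speed; a pose out of reach is approached as far as the arm can. A call with a number of a shift or a turn outside -1 to 1 is refused whole. A call with a gripper value outside its range is refused whole. The fingers move at their own pace and stop on an object; the grip force is fixed at half the most. Time passes only in rows, so rows that do not move let the fingers close, or fill a call up. It gives the time, the measured TCP pose, the force and the opening at its end, in the units of the state.
- ctrl.get_obs(): the state, without advancing time (a new reading comes with each control period).
- ctrl.camera(name): name is "scene" or "top" or "wrist"; returns the picture (420x560x3 uint8, red, green, blue); there is no depth.
- ctrl.get_calibration(name): a dict with "intrinsics" (3x3 intrinsics, pixels), "R" (3x3) and "t" (3): a world point X has camera coordinates R X + t. Camera axes: x right, y down, z forward; pixel columns grow to the right and rows downward; lengths in m; the calibration is good to about 2 mm. A picture is of the moment at which its call begins: read the wrist's pose just before it. get_calibration takes no time and is no camera call; for the wrist camera it gives the pose at the moment of the call.
- ctrl.hand_in(): hands the job in, once; it reports no verdict.
Trained networks look in the newest picture that a camera, given by its name, has taken for a name from the list of things; names that differ only in an ending like _2 or _b are one class to them, and where a whole thing is asked for, a point or a joint stands for the part that bears it (a point fixed in the world has none). Each returns a list of dicts, best first, with "score" (0 to 1); they miss things now and then, are a little off and sometimes report something else, mostly with a low value. They report only what shows in the picture. A call takes as long as a camera call.
- ctrl.recognise(camera, target): "point" ([x, y, z] in m, in world coordinates, good to about 4 mm: the middle of the surface that is visible of it).
The state is a dict: "time_s": time; "q": joint angles; "dq": joint speeds; "joint_efforts": joint torques, N m; "eef_pos": TCP position; "eef_rot": TCP orientation; "wrist_force": force on the tool from outside, world axes, zero at the start; "torque": the same for the moment, N m; "opening": opening from 0.0 (shut) to 1.0 (fully open).
Only numpy, scipy, OpenCV 4.12 (cv2) and the standard library are available. Lean on these libraries where they do the work, as an engineer would, in place of code of your own. Each camera call takes 0.05 s, during which the arm holds its last target.

## Task

Get the drilling tray ready: take the plain rectangular backing board out of the slotted rack and lay it flat on the tray floor between the two side guides with an end against the back fence, then set the solid arch-ended wooden blank flat on top of it, its square end pushed home against the back fence. Leave the other two panels in the rack and the other things on the bench where they are.

Things in the scene. Friction and masses are not known exactly. Their poses are not given: they have to be found in the camera images.
- tray: Wooden drilling tray screwed to the bench (fixed): plywood base 180 (x) x 130 (y) x 12 mm, origin at the centre of its underside. Back fence along its +x edge, inner face at x = +65 mm, 30 mm high above the tray floor. Two side guides, 18 mm wide and 15 mm high above the floor, run from x = -35 mm to the fence with a channel 68 mm wide between them (y = -34 to 34 mm). Open at the front (-x).
- tray_stop (a point): Point on the tray floor (12 mm above the bench), at the foot of the back fence's inner face, midway between the side guides; axes as the tray's: +x points into the fence, z up.
- rack: Dark wooden slotted rack fixed on the bench, 84 (x) x 185 (y) x 50 mm high; origin at the centre of its underside. Three slots at y = -64, 0, +64 mm, each 11 mm wide (y), 64 mm long (x), 40 mm deep (slot floor 10 mm above the bench), their ends closed by rails 32 mm high. One thin panel stands on end in each; which is where varies.
- backing_board: The backing board: plain rectangular plywood panel, 60 mm wide (its x), 9 mm thick (its y), 90 mm long (its z), about 35 g. Origin at the middle of its lower end as it stands in the rack, z up along its length; its top edge stands 50 mm proud of the slot. Either face may lie uppermost and either end may meet the fence.
- board_center (a point): Centre of the backing board (45 mm along its z from its origin); axes as the board's.
- blank: Solid light wooden block, arch-shaped seen from above: 100 mm long (x), 60 mm wide (y), 42 mm high (z), about 125 g. One end is square (at x = +50 mm), the other a half round of radius 30 mm (to x = -50 mm); sides flat and parallel from x = -20 to +50 mm. It lies on the bench; origin at the centre of its underside.
- blank_end (a point): Middle of the lower edge of the blank's square end; axes as the blank's.
- lid_panel: Other panel in the rack, to be left there: arch-topped, 60 mm wide, 9 mm thick, 95 mm high. Origin and axes like the backing board's.
- slat: Other panel in the rack, to be left there: narrow slat 36 mm wide, 9 mm thick, 108 mm high. Origin and axes like the backing board's.
- box_body: Bystander: a finished box body, arch-shaped like the blank but hollow (open through the middle), 106 x 72 mm, 45 mm high. Origin on its underside, near the middle.
- log_slice: Bystander: round slice of log, 90 mm in diameter, 32 mm high. Origin at the centre of its underside.
- jar: Bystander: clear jar with a steel cap, 66 mm in diameter, 85 mm high. Origin at the centre of its underside.
- drill: Bystander: cordless drill standing on its battery, about 200 mm high and 190 mm long. Origin at the centre of its underside.

How it is judged:
By the outcome, as a careful person would: the job done as asked, in the order asked, and still so for the second after the job is handed in, with the robot touching nothing.
It also fails if it takes over 64 s, if anything falls off the work surface, if the arm or the gripper's body presses on something with over 40 N, if the wrist force passes 120 N, or if a joint passes its speed limit or range.

## Working session

There is one attempt and no reset: what is moved stays moved. The work goes in short steps, Python scripts to look and compute and a tool call to move; the robot and the scene stay as the last step left them, time stands still between calls to the robot, and variables do not carry over. Pictures are saved under pics/ and viewed, and the job is handed in when it is done.

Besides the shell and the picture viewer there is one more tool, called after "Emit:" as a command line: name --argument value ..., lists and objects as JSON in quotes. apply_moves: Moves the arm, as the interface text tells. Shift numbers are shares of 0.05 m and turn numbers shares of 0.12 rad, none past 1 either way. Its arguments: {"type":"object","properties":{"plan":{"type":"string"}},"required":["plan"]}

```bash
mkdir -p pics; ls
python3 - <<'E'
from bench import ctrl
import cv2,numpy as np
print(ctrl.get_obs())
for n in("scene","top"):
    im=ctrl.camera(n); cv2.imwrite(f"pics/{n}0.png",im[:,:,::-1])
    c=ctrl.get_calibration(n); print(n,c)
E
```

```text
pics
{'time_s': 0.0, 'q': array([ 1.13973530e+00,  1.81530168e-01,  1.60803533e+00,  2.32916978e-05,
        1.35381411e+00, -2.06279818e-01]), 'dq': array([ 0.00012031,  0.0009621 ,  0.00174494, -0.00092047,  0.00054022,
        0.00081937]), 'joint_efforts': array([ 1.99375005e-03, -4.44883740e+01, -3.51331544e+01, -6.56030784e-05,
        9.05100169e-03,  1.81128691e-06]), 'eef_pos': array([0.12789373, 0.56003299, 0.24137706]), 'eef_rot': array([-0.55264627,  0.55320047,  0.44019894, -0.4413346 ]), 'wrist_force': array([-0.12179899,  0.98675727,  0.01122007]), 'torque': array([ 0.02676088,  0.00873974, -0.03782275]), 'opening': 1.0007787602291565}
scene {'intrinsics': array([[474.66202592,   0.        , 277.73395339],
       [  0.        , 474.66202592, 213.47555641],
       [  0.        ,   0.        ,   1.        ]]), 'R': array([[-0.79709733,  0.60382302, -0.00579624],
       [ 0.37582755,  0.48856528, -0.78743738],
       [-0.47264098, -0.62984262, -0.61636741]]), 't': array([ 0.40130736, -0.22907999,  1.88175707])}
top {'intrinsics': array([[416.1711301 ,   0.        , 280.95030794],
       [  0.        , 416.1711301 , 200.95539575],
       [  0.        ,   0.        ,   1.        ]]), 'R': array([[-0.00614249, -0.9999577 ,  0.00684571],
       [-0.99206036,  0.00523375, -0.12565371],
       [ 0.12561257, -0.00756319, -0.99205054]]), 't': array([0.11651975, 0.5942505 , 1.04132944])}
```

View pics/scene0.png

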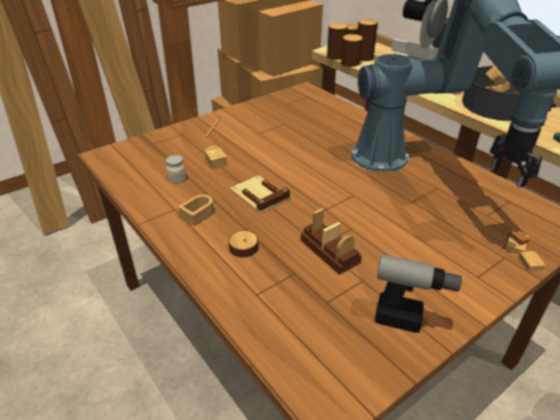

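View pics/top0.png

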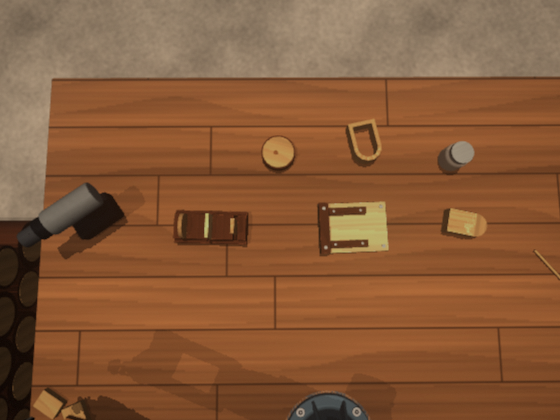

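The top view shows the tray at (353,228), its dark fence on the left at (323,228), which is +y in the world. The rack is at (212,227) with the plain board in the middle slot, and the blank is at (465,223) with its round end to the right. Next I'll get estimates from the networks and from pixels.

```bash
cat > h.py <<'E'
from bench import ctrl
import cv2,numpy as np
from scipy.spatial.transform import Rotation as Ro
def ray(cal,uv,z):
    K,R,t=cal["intrinsics"],cal["R"],np.array(cal["t"])
    d=R.T@np.linalg.solve(K,np.array([uv[0],uv[1],1.])); c=-R.T@t
    return c+d*(z-c[2])/d[2]
def proj(cal,X):
    p=cal["intrinsics"]@(cal["R"]@np.array(X)+cal["t"]); return p[:2]/p[2]
def rot(o=None):
    q=(o or ctrl.get_obs())["eef_rot"]; return Ro.from_quat([q[1],q[2],q[3],q[0]])
E
python3 - <<'E'
from h import *
c=ctrl.get_calibration("top")
print(np.round(rot().as_matrix(),3))
for n in["tray","rack","backing_board","blank","lid_panel","slat"]:
    r=ctrl.recognise("top",n); print(n,[(np.round(a["point"],3),round(a["score"],2)) for a in r[:2]])
im=cv2.imread("pics/top0.png")
a=cv2.resize(im[190:265,165:255],None,fx=6,fy=6,interpolation=3)
cv2.imwrite("pics/rz.png",a)
a=cv2.resize(im[190:265,305:495],None,fx=4,fy=4,interpolation=3)
cv2.imwrite("pics/tz.png",a)
E
```

```text
[[ 0.223 -0.001 -0.975]
 [ 0.975 -0.001  0.223]
 [-0.002 -1.     0.   ]]
tray [(array([ 0.534, -0.072,  0.015]), 0.74)]
rack [(array([0.532, 0.281, 0.05 ]), 0.81), (array([0.53 , 0.23 , 0.118]), 0.65)]
backing_board [(array([0.532, 0.295, 0.096]), 0.52)]
blank [(array([ 0.534, -0.353,  0.042]), 0.82)]
lid_panel [(array([0.528, 0.355, 0.087]), 0.61)]
slat [(array([0.534, 0.229, 0.122]), 0.43), (array([0.533, 0.284, 0.051]), 0.21)]
```

View pics/rz.png

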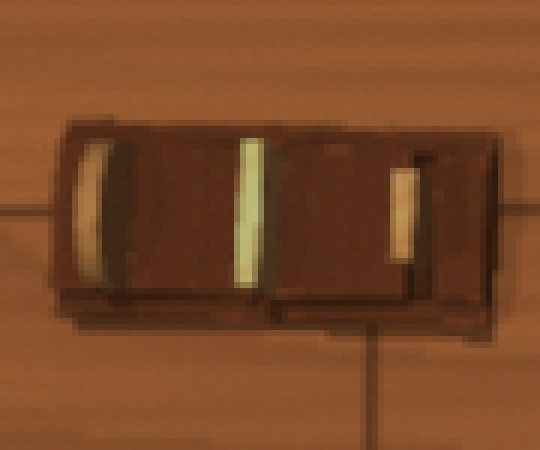

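View pics/tz.png

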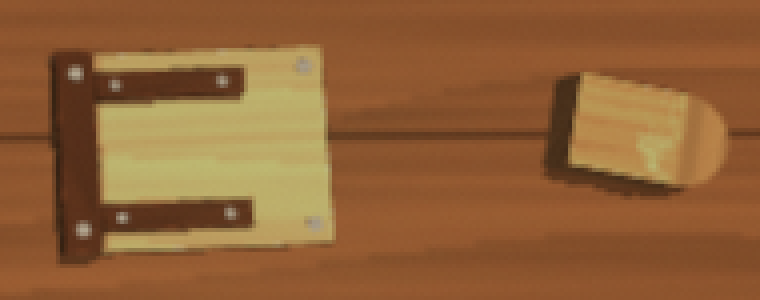

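```bash
cat >> h.py <<'E'
from scipy.spatial.transform import Slerp
def plan(p,R,claw,n=None,start=None,vmax=0.9):
    """start (p,R) default measured; prints rows."""
    o=ctrl.get_obs()
    p0,R0=(np.array(o["eef_pos"]),rot(o)) if start is None else start
    R=Ro.from_matrix(R) if isinstance(R,np.ndarray) else R
    d=np.linalg.norm(np.array(p)-p0); a=(R0.inv()*R).magnitude()
    N=n or int(5*np.ceil(max(d/.05/vmax,a/.12/vmax,1)/5))
    s=Slerp([0,1],Ro.concatenate([R0,R])); out=[];P=p0.copy();Q=R0
    for i in range(1,N+1):
        Pt=p0+(np.array(p)-p0)*i/N; Qt=s(i/N)
        dd=np.round(Q.inv().apply(Pt-P)/.05,2); w=np.round((Q.inv()*Qt).as_rotvec()/.12,2)
        out.append(" ".join(f"{v:g}" for v in [*(dd+0.),*(w+0.),claw]))
        P=P+Q.apply(dd*.05); Q=Q*Ro.from_rotvec(w*.12)
    for i in range(0,N,5): print("; ".join(out[i:i+5]))
    return P,Q
def down(yaw): # jaw x axis at yaw in plane, tool down
    x=np.array([np.cos(yaw),np.sin(yaw),0]); y=np.array([0,0,-1.]); return np.stack([x,y,np.cross(x,y)],1)
def st():
    o=ctrl.get_obs(); print(round(o["time_s"],2),np.round(o["eef_pos"],4),np.round(o["wrist_force"],1),round(o["opening"],3)); print(np.round(rot(o).as_matrix(),3)); print(np.round(o["q"],3))
E
python3 - <<'E'
from h import *
c=ctrl.get_calibration("top")
z=lambda x,y:(165+x/6-.5,190+y/6-.5)
for zz,pts in [(.1,[(265,138),(255,288),(242,138),(234,288)]),(.05,[(68,122),(498,133),(490,340),(55,315)])]:
    for p in pts: print(zz,np.round(ray(c,z(*p),zz),4)[:2])
t=lambda x,y:(305+x/4-.5,190+y/4-.5)
for zz,pts in [(.042,[(52,52),(94,52),(58,262),(101,250)]),(.012,[(320,45),(333,241)]),(.027,[(243,68),(243,92),(252,201),(252,225)]),(.042,[(581,72),(568,163),(688,93),(680,186),(727,140)])]:
    for p in pts: print(zz,p,np.round(ray(c,t(*p),zz),4)[:2])
plan([.50,.29,.27],down(1.5),1)
E
```

```text
0.1 [0.5596 0.2892]
0.1 [0.4991 0.2923]
0.1 [0.5597 0.2985]
0.1 [0.4992 0.3007]
0.05 [0.5719 0.3813]
0.05 [0.5662 0.1987]
0.05 [0.4787 0.2017]
0.05 [0.4903 0.3846]
0.042 (52, 52) [0.5898 0.0189]
0.042 (94, 52) [ 0.5896 -0.0082]
0.042 (58, 262) [0.4555 0.0174]
0.042 (101, 250) [ 0.4628 -0.0101]
0.012 (320, 45) [ 0.5972 -0.1622]
0.012 (333, 241) [ 0.4679 -0.1659]
0.027 (243, 68) [ 0.5804 -0.1073]
0.027 (243, 92) [ 0.5646 -0.1068]
0.027 (252, 201) [ 0.4938 -0.1104]
0.027 (252, 225) [ 0.4783 -0.1099]
0.042 (581, 72) [ 0.575  -0.3225]
0.042 (568, 163) [ 0.5163 -0.3108]
0.042 (688, 93) [ 0.561  -0.3909]
0.042 (680, 186) [ 0.5012 -0.3818]
0.042 (727, 140) [ 0.5305 -0.414 ]
-0.24 -0.04 -0.56 0 -0.09 0 1; -0.25 -0.03 -0.56 0 -0.08 0 1; -0.25 -0.04 -0.56 0 -0.09 0 1; -0.26 -0.04 -0.56 0 -0.08 0 1; -0.26 -0.04 -0.55 0 -0.09 0 1
-0.27 -0.03 -0.55 0 -0.08 0 1; -0.28 -0.04 -0.55 0 -0.09 0 1; -0.28 -0.04 -0.55 0 -0.08 0 1; -0.28 -0.03 -0.54 0 -0.09 0 1; -0.3 -0.04 -0.54 0 -0.09 0 1
-0.29 -0.04 -0.53 0 -0.08 0 1; -0.31 -0.04 -0.54 0 -0.09 0 1; -0.31 -0.03 -0.53 0 -0.08 0 1; -0.31 -0.04 -0.52 0 -0.09 0 1; -0.32 -0.04 -0.53 0 -0.08 0 1
```

Emit:
apply_moves --plan "-0.24 -0.04 -0.56 0 -0.09 0 1; -0.25 -0.03 -0.56 0 -0.08 0 1; -0.25 -0.04 -0.56 0 -0.09 0 1; -0.26 -0.04 -0.56 0 -0.08 0 1; -0.26 -0.04 -0.55 0 -0.09 0 1"

```text
time_s: 0.9
eef_pos: [0.2529, 0.4698, 0.252]
eef_rot: [0.541, -0.541, -0.455, 0.455]
wrist_force: [0.2, 0.4, 0.5]
opening: 0.999
```

Emit:
apply_moves --plan "-0.27 -0.03 -0.55 0 -0.08 0 1; -0.28 -0.04 -0.55 0 -0.09 0 1; -0.28 -0.04 -0.55 0 -0.08 0 1; -0.28 -0.03 -0.54 0 -0.09 0 1; -0.3 -0.04 -0.54 0 -0.09 0 1"

```text
time_s: 1.4
eef_pos: [0.3771, 0.3792, 0.2609]
eef_rot: [-0.529, 0.529, 0.469, -0.469]
wrist_force: [0.8, 1.4, -0.5]
opening: 0.999
```

Emit:
apply_moves --plan "-0.29 -0.04 -0.53 0 -0.08 0 1; -0.31 -0.04 -0.54 0 -0.09 0 1; -0.31 -0.03 -0.53 0 -0.08 0 1; -0.31 -0.04 -0.52 0 -0.09 0 1; -0.32 -0.04 -0.53 0 -0.08 0 1"

```text
time_s: 1.9
eef_pos: [0.5011, 0.2892, 0.2704]
eef_rot: [0.517, -0.517, -0.482, 0.482]
wrist_force: [0.0, 0.1, -0.2]
opening: 0.996
```

Run:
```python
from h import *
st()
im=ctrl.camera("wrist"); cv2.imwrite("pics/w1.png",im[:,:,::-1]); c=ctrl.get_calibration("wrist")
print(c["intrinsics"][0,0],-c["R"].T@c["t"]); print(c["R"])
st()
```

```text
1.9 [0.5011 0.2892 0.2704] [ 0.   0.1 -0.2] 0.996
[[ 0.071  0.    -0.997]
 [ 0.997  0.     0.071]
 [ 0.    -1.    -0.   ]]
[ 0.318  0.166  1.567  0.     1.409 -1.182]
291.86293884558387 [0.42189126 0.29283537 0.40172953]
[[ 0.07331998  0.99730671 -0.0018721 ]
 [ 0.94278464 -0.06869921  0.32624766]
 [ 0.32524037 -0.02568546 -0.94528247]]
1.95 [0.5048 0.2863 0.2708] [ 2.1 -2.7  0.8] 1.003
[[ 0.073  0.003 -0.997]
 [ 0.997 -0.002  0.073]
 [-0.001 -1.    -0.003]]
[ 0.313  0.169  1.563 -0.002  1.408 -1.184]
```

View pics/w1.png

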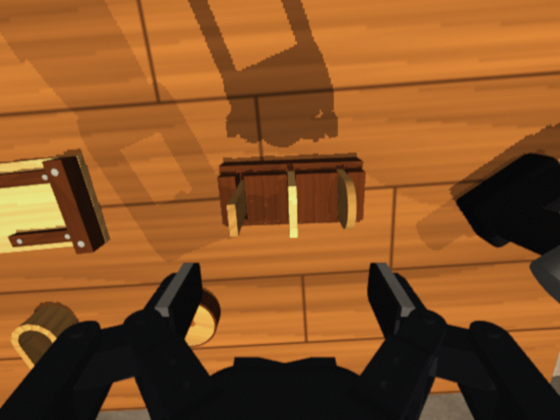

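Run:
```python
from h import *
im=cv2.imread("pics/w1.png")
cv2.imwrite("pics/w1z.png",cv2.resize(im[145:250,210:375],None,fx=4.8,fy=4.8,interpolation=3))
```

```text
(no output)
```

View pics/w1z.png

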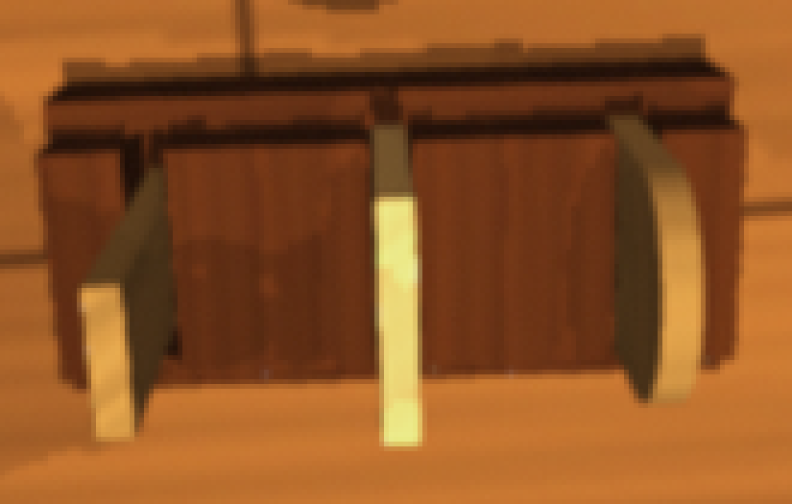

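Run:
```python
from h import *
o=ctrl.get_obs();print(o["eef_pos"])
c=ctrl.get_calibration("wrist");im=ctrl.camera("wrist"); cv2.imwrite("pics/w2.png",im[:,:,::-1]); 
st()
cv2.imwrite("pics/w2z.png",cv2.resize(im[145:250,210:375,::-1],None,fx=4.8,fy=4.8,interpolation=3))
import pickle;pickle.dump(c,open("c2.pkl","wb"))
```

```text
[0.50484268 0.28633058 0.27075164]
2.0 [0.5031 0.2877 0.2705] [ 0.5 -0.3 -0.3] 1.005
[[ 0.075  0.002 -0.997]
 [ 0.997 -0.001  0.075]
 [-0.    -1.    -0.002]]
[ 3.150e-01  1.670e-01  1.565e+00 -1.000e-03  1.408e+00 -1.181e+00]
```

View pics/w2z.png

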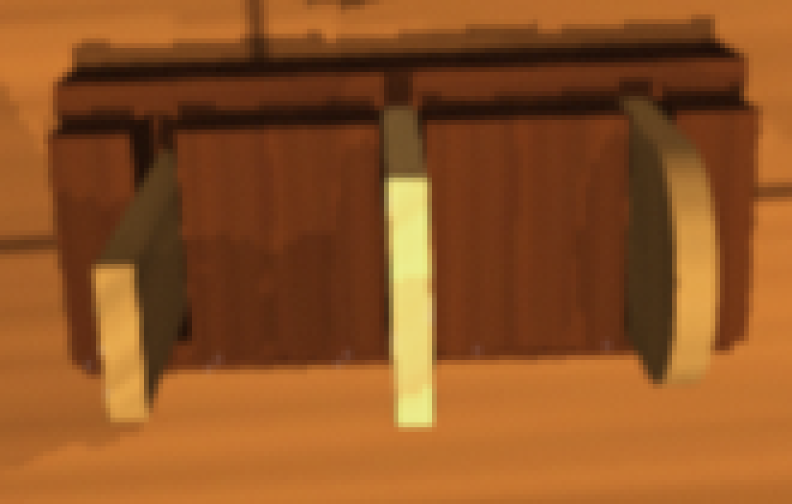

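Run:
```python
from h import *
import pickle;c=pickle.load(open("c2.pkl","rb"))
for zz,pts in [(.1,[(386,177),(431,177),(397,427),(435,427)]),(.118,[(93,264),(135,264),(108,420),(148,420)]),(.05,[(50,130),(757,106),(72,368),(745,350)])]:
    for p in pts: print(zz,p,np.round(ray(c,(210+p[0]/4.8-.5,145+p[1]/4.8-.5),zz),4)[:2])
```

```text
0.1 (386, 177) [0.4996 0.2924]
0.1 (431, 177) [0.5004 0.3024]
0.1 (397, 427) [0.5603 0.2909]
0.1 (435, 427) [0.561  0.2999]
0.118 (93, 264) [0.5095 0.229 ]
0.118 (135, 264) [0.5101 0.2379]
0.118 (108, 420) [0.5458 0.2274]
0.118 (148, 420) [0.5464 0.2362]
0.05 (50, 130) [0.4939 0.2075]
0.05 (757, 106) [0.5009 0.3876]
0.05 (72, 368) [0.5595 0.204 ]
0.05 (745, 350) [0.5674 0.3856]
```

View pics/w2.png

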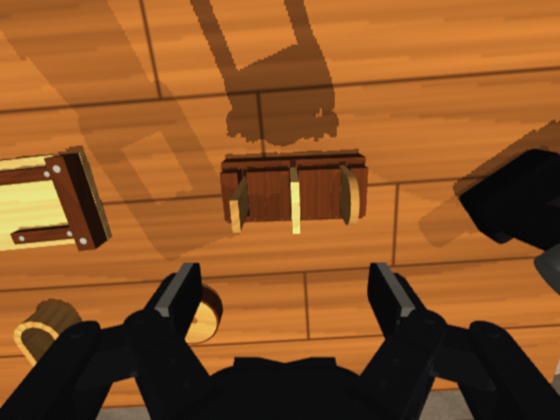

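Board top centre is at (0.530, 0.296) at z 0.10, yaw -0.035. The measured width of about 60.6 mm matches the stated size. Descending to grip its faces.

Run:
```python
from h import *
s=plan([.530,.2962,.15],down(1.535),.5,n=5)
s=plan([.530,.2962,.078],down(1.535),.5,n=4,start=s)
```

```text
0.04 0.48 -0.1 0 -0.06 0 0.5; 0.04 0.48 -0.11 0.01 -0.07 0 0.5; 0.04 0.49 -0.1 0 -0.06 0 0.5; 0.04 0.48 -0.11 0 -0.07 0 0.5; 0.04 0.48 -0.11 0 -0.06 0 0.5
0 0.36 0 0 0 0 0.5; 0 0.36 0 0 0 0 0.5; 0 0.36 0 0 0 0 0.5; 0 0.36 0 0 0 0 0.5
```

Emit:
apply_moves --plan "0.04 0.48 -0.1 0 -0.06 0 0.5; 0.04 0.48 -0.11 0.01 -0.07 0 0.5; 0.04 0.49 -0.1 0 -0.06 0 0.5; 0.04 0.48 -0.11 0 -0.07 0 0.5; 0.04 0.48 -0.11 0 -0.06 0 0.5"

```text
time_s: 2.5
eef_pos: [0.5267, 0.2991, 0.1488]
eef_rot: [0.508, -0.508, -0.492, 0.492]
wrist_force: [-0.1, -0.3, 0.5]
opening: 0.505
```

Emit:
apply_moves --plan "0 0 0 0 0 0 0.5; 0 0.3 0 0 0 0 0.5; 0 0.3 0 0 0 0 0.5; 0 0.3 0 0 0 0 0.5; 0 0 0 0 0 0 0.5"

```text
time_s: 3.0
eef_pos: [0.5252, 0.298, 0.1022]
eef_rot: [0.509, -0.507, -0.49, 0.493]
wrist_force: [-0.1, -0.1, -0.6]
opening: 0.5
```

Run:
```python
from h import *
im=ctrl.camera("wrist"); cv2.imwrite("pics/w3.png",im[:,:,::-1]);st()
```

```text
3.05 [0.526  0.2983 0.1034] [ 0.  -0.2 -0. ] 0.501
[[ 0.033 -0.004 -0.999]
 [ 0.999 -0.001  0.033]
 [-0.001 -1.     0.004]]
[ 3.200e-01  4.020e-01  1.630e+00  1.000e-03  1.114e+00 -1.219e+00]
```

View pics/w3.png

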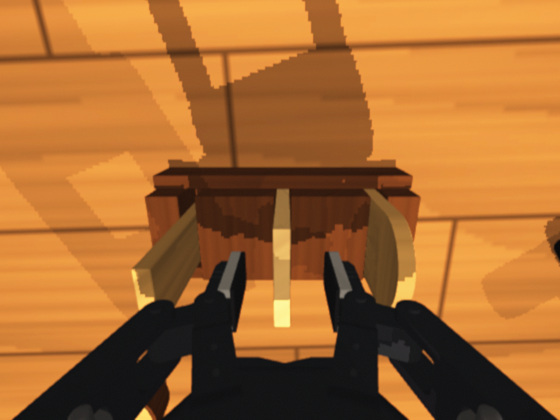

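Emit:
apply_moves --plan "-0.03 0.1 -0.08 0 0 0 0.5; 0 0.2 0 0 0 0 0.5; 0 0.2 0 0 0 0 0.5; 0 0 0 0 0 0 0; 0 0 0 0 0 0 0"

```text
time_s: 3.55
eef_pos: [0.5306, 0.2968, 0.0792]
eef_rot: [0.509, -0.508, -0.491, 0.492]
wrist_force: [0.5, -0.0, -0.8]
opening: 0.171
```

Emit:
apply_moves --plan "0 0 0 0 0 0 0; 0 0 0 0 0 0 0; 0 0 0 0 0 0 0; 0 -0.2 0 0 0 0 0; 0 -0.2 0 0 0 0 0"

```text
time_s: 4.05
eef_pos: [0.5309, 0.2969, 0.1005]
eef_rot: [0.508, -0.508, -0.491, 0.492]
wrist_force: [0.5, -0.5, -0.0]
opening: 0.098
```

Run:
```python
from h import *
im=ctrl.camera("wrist"); cv2.imwrite("pics/w4.png",im[:,:,::-1]);st()
```

```text
4.1 [0.5323 0.2974 0.1028] [-0.8 -1.2  1.2] 0.095
[[ 0.033  0.002 -0.999]
 [ 0.999  0.001  0.033]
 [ 0.001 -1.    -0.002]]
[ 0.315  0.409  1.621  0.     1.109 -1.223]
```

View pics/w4.png

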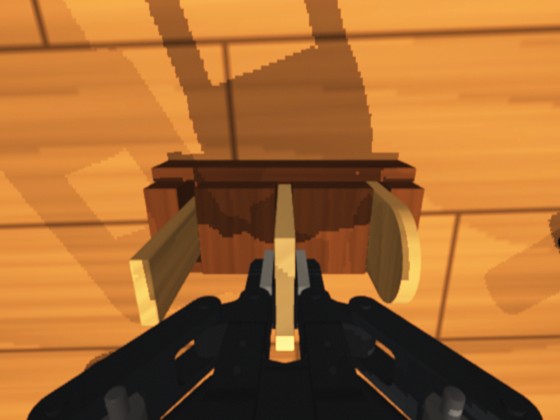

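Emit:
apply_moves --plan "0 -0.5 0 0 0 0 0; 0 -0.6 0 0 0 0 0; 0 -0.6 0 0 0 0 0; 0 -0.6 0 0 0 0 0; 0 -0.3 0 0 0 0 0"

```text
time_s: 4.6
eef_pos: [0.5326, 0.2975, 0.2339]
eef_rot: [-0.508, 0.509, 0.493, -0.49]
wrist_force: [0.6, 0.5, -1.0]
opening: 0.091
```

Run:
```python
from h import *
st()
def tilt(th,yaw): # tool y = cos(th)*u - sin(th) z, u = heading yaw ; jaw x perpendicular in vertical plane
    u=np.array([np.cos(yaw),np.sin(yaw),0]);z=np.array([0,0,1.])
    y=np.cos(th)*u-np.sin(th)*z; x=np.sin(th)*u+np.cos(th)*z
    return np.stack([x,y,np.cross(x,y)],1)
s=plan([.530,.0,.24],tilt(np.radians(80),1.59),0,vmax=.8)
plan([.530,-.15,.17],tilt(np.radians(40),1.595),0,vmax=.8,start=s)
```

```text
4.6 [0.5326 0.2975 0.2339] [ 0.6  0.5 -1. ] 0.091
[[ 0.033  0.004 -0.999]
 [ 0.999  0.002  0.033]
 [ 0.002 -1.    -0.004]]
[ 0.315  0.262  1.527  0.     1.348 -1.223]
-0.59 -0.01 -0.01 0.01 -0.04 -0.14 0; -0.6 -0.03 -0.02 0 -0.05 -0.15 0; -0.59 -0.03 0 0.01 -0.04 -0.14 0; -0.6 -0.04 -0.01 0.01 -0.04 -0.15 0; -0.59 -0.06 0 0.01 -0.04 -0.14 0
-0.59 -0.06 0 0 -0.05 -0.14 0; -0.59 -0.08 0.01 0.01 -0.04 -0.15 0; -0.59 -0.08 0 0.01 -0.04 -0.14 0; -0.59 -0.1 0.01 0.01 -0.05 -0.14 0; -0.58 -0.1 0.02 0 -0.04 -0.15 0
-0.32 0.09 0.01 0 0 -0.58 0; -0.32 0.06 0 0.01 -0.01 -0.58 0; -0.33 0.04 0.01 0 0 -0.58 0; -0.33 0.02 0 0 0 -0.59 0; -0.33 -0.01 0.01 0 -0.01 -0.58 0
-0.33 -0.03 0 0 0 -0.58 0; -0.33 -0.05 0.01 0.01 0 -0.58 0; -0.32 -0.08 0.01 0 -0.01 -0.58 0; -0.32 -0.1 0 0 0 -0.58 0; -0.31 -0.11 0.01 0 0 -0.59 0
```

Emit:
apply_moves --plan "-0.59 -0.01 -0.01 0.01 -0.04 -0.14 0; -0.6 -0.03 -0.02 0 -0.05 -0.15 0; -0.59 -0.03 0 0.01 -0.04 -0.14 0; -0.6 -0.04 -0.01 0.01 -0.04 -0.15 0; -0.59 -0.06 0 0 -0.04 -0.14 0"

```text
time_s: 5.1
eef_pos: [0.5295, 0.147, 0.2329]
eef_rot: [0.524, -0.479, -0.519, 0.477]
wrist_force: [0.6, -0.5, -0.3]
opening: 0.095
```

Emit:
apply_moves --plan "-0.59 -0.06 0 0 -0.05 -0.14 0; -0.59 -0.08 0.01 0.01 -0.04 -0.15 0; -0.59 -0.08 0 0.01 -0.04 -0.14 0; -0.59 -0.1 0.01 0.01 -0.05 -0.14 0; 0 0 0 0 0 0 0"

```text
time_s: 5.6
eef_pos: [0.5291, 0.0256, 0.2356]
eef_rot: [-0.536, 0.456, 0.538, -0.464]
wrist_force: [0.2, 0.6, 0.8]
opening: 0.097
```

Run:
```python
from h import *
st()
c=ctrl.get_calibration("wrist");im=ctrl.camera("wrist"); cv2.imwrite("pics/w5.png",im[:,:,::-1]);st()
import pickle;pickle.dump(c,open("c5.pkl","wb"))
```

```text
5.6 [0.5291 0.0256 0.2356] [0.2 0.6 0.8] 0.097
[[-0.009 -0.006 -1.   ]
 [ 0.988  0.153 -0.01 ]
 [ 0.153 -0.988  0.005]]
[-0.264  0.093  1.727  0.15   1.37  -1.878]
5.65 [0.529  0.0273 0.2356] [0.6 0.6 0.7] 0.095
[[-0.01  -0.006 -1.   ]
 [ 0.988  0.154 -0.011]
 [ 0.154 -0.988  0.005]]
[-0.261  0.093  1.727  0.151  1.37  -1.877]
```

View pics/w5.png

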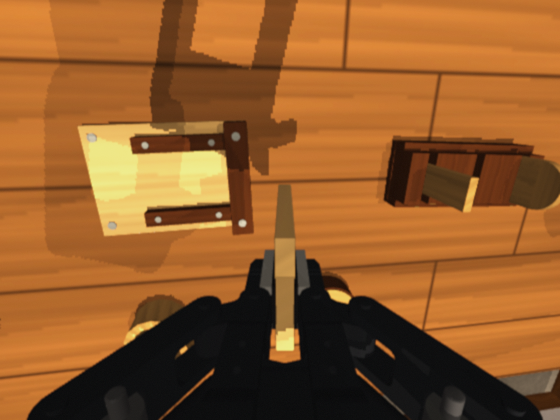

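Run:
```python
from h import *
im=cv2.imread("pics/w5.png")
cv2.imwrite("pics/w5z.png",cv2.resize(im[110:245,70:265],None,fx=4,fy=4,interpolation=3))
```

```text
(no output)
```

View pics/w5z.png

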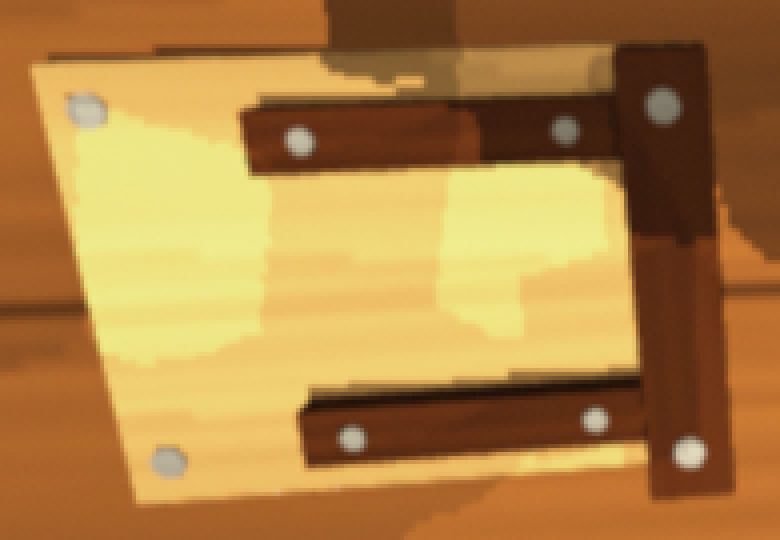

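Run:
```python
from h import *
import pickle;c=pickle.load(open("c5.pkl","rb"))
for zz,pts in [(.012,[(32,65),(136,503)]),(.042,[(704,43),(735,492),(614,45),(651,497)]),(.027,[(252,174),(620,158),(310,410),(642,384),(306,465),(648,438),(246,110),(612,95)])]:
    for p in pts: print(zz,p,np.round(ray(c,(70+p[0]/4-.5,110+p[1]/4-.5),zz),4)[:2])
```

```text
0.012 (32, 65) [ 0.4679 -0.1648]
0.012 (136, 503) [ 0.5964 -0.1612]
0.042 (704, 43) [0.4605 0.0133]
0.042 (735, 492) [0.5901 0.0183]
0.042 (614, 45) [ 0.4611 -0.0101]
0.042 (651, 497) [ 0.5902 -0.0066]
0.027 (252, 174) [ 0.4955 -0.1087]
0.027 (620, 158) [ 0.4924 -0.0108]
0.027 (310, 410) [ 0.5637 -0.1029]
0.027 (642, 384) [ 0.5598 -0.008 ]
0.027 (306, 465) [ 0.5807 -0.1063]
0.027 (648, 438) [ 0.5772 -0.0071]
0.027 (246, 110) [ 0.4786 -0.1078]
0.027 (612, 95) [ 0.4751 -0.012 ]
```

Tray: fence inner face at y ≈ -0.008, heading 1.598, channel centre x ≈ 0.5263 at the fence. The channel measures 68 mm and the length 155 mm, both as specified. I'll tilt the board to 35° in front of the channel.

```bash
cat >> h.py <<'E'
def tilt(th,yaw):
    u=np.array([np.cos(yaw),np.sin(yaw),0]);z=np.array([0,0,1.])
    y=np.cos(th)*u-np.sin(th)*z; x=np.sin(th)*u+np.cos(th)*z
    return np.stack([x,y,np.cross(x,y)],1)
E
python3 - <<'E'
from h import *
s=plan([.530,-.128,.17],tilt(np.radians(35),1.598),0,vmax=.8)
E
```

```text
-0.33 0.08 0 0 -0.01 -0.67 0; -0.33 0.06 0 0.01 -0.02 -0.67 0; -0.34 0.03 0 0 -0.01 -0.67 0; -0.33 0 0.01 0.01 -0.02 -0.67 0; -0.34 -0.03 0 0 -0.01 -0.67 0
-0.33 -0.05 0 0 -0.01 -0.67 0; -0.33 -0.08 0.01 0.01 -0.02 -0.68 0; -0.32 -0.11 0 0 -0.01 -0.67 0; -0.31 -0.13 0.01 0.01 -0.02 -0.67 0; -0.3 -0.15 0 0 -0.01 -0.67 0
```

Emit:
apply_moves --plan "-0.33 0.08 0 0 -0.01 -0.67 0; -0.33 0.06 0 0.01 -0.02 -0.67 0; -0.34 0.03 0 0 -0.01 -0.67 0; -0.33 0 0.01 0.01 -0.02 -0.67 0; -0.34 -0.03 0 0 -0.01 -0.67 0"

```text
time_s: 6.15
eef_pos: [0.5299, -0.0482, 0.203]
eef_rot: [-0.616, 0.334, 0.622, -0.35]
wrist_force: [-0.8, -0.7, -0.2]
opening: 0.094
```

Emit:
apply_moves --plan "-0.33 -0.05 0 0 -0.01 -0.67 0; -0.33 -0.08 0.01 0.01 -0.02 -0.68 0; -0.32 -0.11 0 0 -0.01 -0.67 0; -0.31 -0.13 0.01 0.01 -0.02 -0.67 0; -0.3 -0.15 0 0 -0.01 -0.67 0"

```text
time_s: 6.65
eef_pos: [0.531, -0.1259, 0.1698]
eef_rot: [-0.671, 0.201, 0.678, -0.222]
wrist_force: [0.5, 0.5, -0.4]
opening: 0.093
```

Emit:
apply_moves --plan "0 0 0 0 0 0 0; 0 0 0 0 0 0 0; 0 0 0 0 0 0 0; 0 0 0 0 0 0 0; 0 0 0 0 0 0 0"

```text
time_s: 7.15
eef_pos: [0.531, -0.1253, 0.1711]
eef_rot: [-0.67, 0.202, 0.678, -0.224]
wrist_force: [-0.5, 0.4, -0.0]
opening: 0.095
```

Run:
```python
from h import *
c=ctrl.get_calibration("wrist");im=ctrl.camera("wrist"); cv2.imwrite("pics/w6.png",im[:,:,::-1]);st()
s=plan([.5298,-.128,.098],tilt(np.radians(35),1.598),0,n=5)
s=plan([.5285,-.0704,.0575],tilt(np.radians(35),1.598),0,n=5,start=s)
```

```text
7.2 [ 0.5309 -0.1255  0.1709] [ 0.3 -0.3  0.3] 0.097
[[-0.019 -0.026 -0.999]
 [ 0.574  0.818 -0.032]
 [ 0.818 -0.575 -0.001]]
[-0.791  0.589  1.503  0.61   1.808 -2.49 ]
-0.24 0.16 0.01 -0.01 0.01 0 0; -0.25 0.16 0 0 0 0 0; -0.24 0.16 0.01 -0.01 0.01 -0.01 0; -0.25 0.16 0 0 0 0 0; -0.24 0.16 0.01 -0.01 0.01 0 0
0 0.28 0 0 0 0 0; 0 0.28 0 0 0 0 0; 0 0.28 -0.01 0 0 0 0; 0 0.28 0 0 0 0 0; -0.01 0.29 0 0 0 0 0
```

View pics/w6.png

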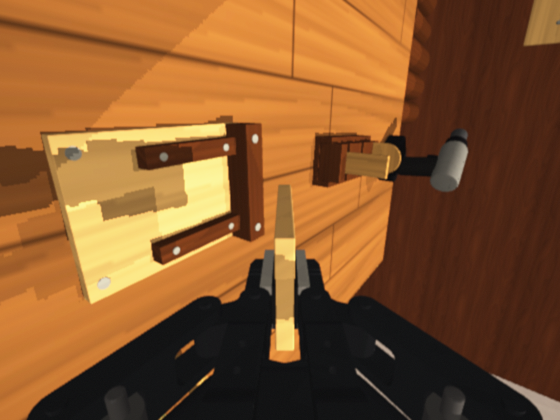

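Emit:
apply_moves --plan "-0.24 0.16 0.01 -0.01 0.01 0 0; -0.25 0.16 0 0 0 0 0; -0.24 0.16 0.01 -0.01 0.01 -0.01 0; -0.25 0.16 0 0 0 0 0; -0.24 0.16 0.01 -0.01 0.01 0 0"

```text
time_s: 7.7
eef_pos: [0.5288, -0.1281, 0.0952]
eef_rot: [-0.673, 0.203, 0.677, -0.221]
wrist_force: [0.3, 0.6, -1.0]
opening: 0.096
```

Emit:
apply_moves --plan "0 0 0 0 0 0 0; 0 0.28 0 0 0 0 0; 0 0.28 0 0 0 0 0; 0 0.28 0 0 0 0 0; 0 0 0 0 0 0 0"

```text
time_s: 8.2
eef_pos: [0.5272, -0.0911, 0.0721]
eef_rot: [-0.673, 0.202, 0.677, -0.221]
wrist_force: [-0.5, -0.1, -0.5]
opening: 0.093
```

Run:
```python
from h import *
im=ctrl.camera("wrist"); cv2.imwrite("pics/w7.png",im[:,:,::-1]);im=ctrl.camera("scene"); cv2.imwrite("pics/s7.png",cv2.resize(im[150:230,210:320,::-1],None,fx=6,fy=6,interpolation=3))
st()
s=plan([.5285,-.0704,.0575],tilt(np.radians(35),1.598),0,n=5)
```

```text
8.3 [ 0.5282 -0.0932  0.0731] [ 0.6  0.1 -0.2] 0.1
[[-0.014 -0.023 -1.   ]
 [ 0.572  0.82  -0.027]
 [ 0.82  -0.572  0.001]]
[-0.759  0.712  1.555  0.62   1.649 -2.566]
0 0.11 0 0 0 0 0; 0 0.11 -0.01 0 0 0.01 0; 0 0.11 0 0 -0.01 0 0; 0 0.11 0 0 0 0 0; 0 0.11 -0.01 0 0 0 0
```

View pics/w7.png

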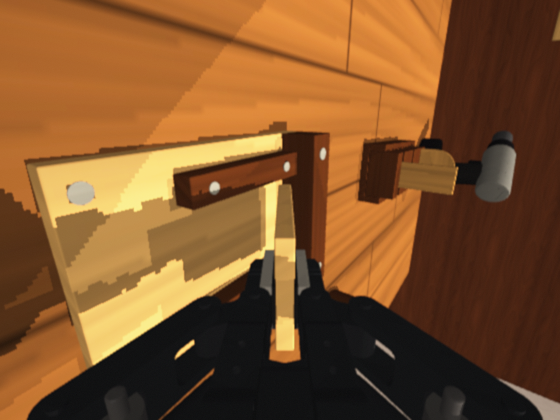

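View pics/s7.png

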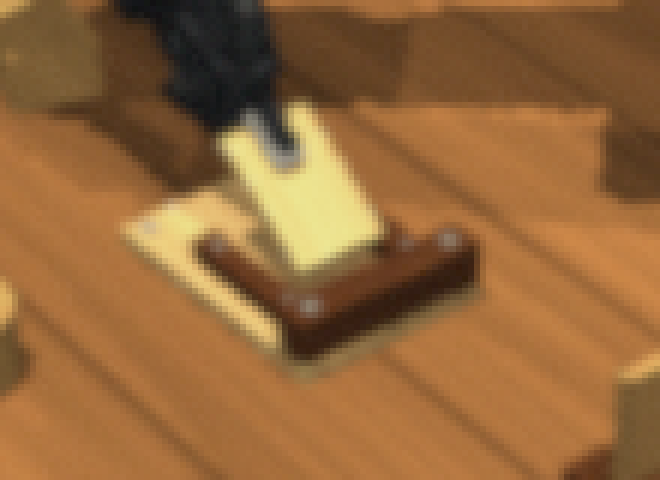

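The wrist and scene views show the tilted board heading between the guides. Its low end is at about scene-crop (345,260), just above the floor in front of the fence. I'll continue slowly.

Emit:
apply_moves --plan "0 0.11 0 0 0 0 0; 0 0.11 -0.01 0 0 0 0; 0 0.11 0 0 0 0 0; 0 0.11 0 0 0 0 0; 0 0 0 0 0 0 0"

```text
time_s: 8.8
eef_pos: [0.5278, -0.0749, 0.06]
eef_rot: [-0.672, 0.203, 0.677, -0.221]
wrist_force: [0.2, -0.3, 0.0]
opening: 0.096
```

Emit:
apply_moves --plan "0 0 0 0 0 0 0; 0 0 0 0 0 0 0.25; 0 0 0 0 0 0 0.45; 0 0 0 0 0 0 0.45; 0 0 0 0 0 0 0.45"

```text
time_s: 9.3
eef_pos: [0.5284, -0.076, 0.0606]
eef_rot: [-0.672, 0.203, 0.677, -0.221]
wrist_force: [-0.1, -0.5, -0.4]
opening: 0.447
```

Run:
```python
from h import *
im=ctrl.camera("wrist"); cv2.imwrite("pics/w8.png",im[:,:,::-1]);im=ctrl.camera("scene"); cv2.imwrite("pics/s8.png",cv2.resize(im[150:230,210:320,::-1],None,fx=6,fy=6,interpolation=3))
st()
```

```text
9.4 [ 0.5283 -0.0759  0.0605] [-0.5  0.6  0.4] 0.447
[[-0.014 -0.021 -1.   ]
 [ 0.572  0.82  -0.026]
 [ 0.82  -0.572  0.001]]
[-0.739  0.72   1.578  0.633  1.615 -2.571]
```

View pics/w8.png

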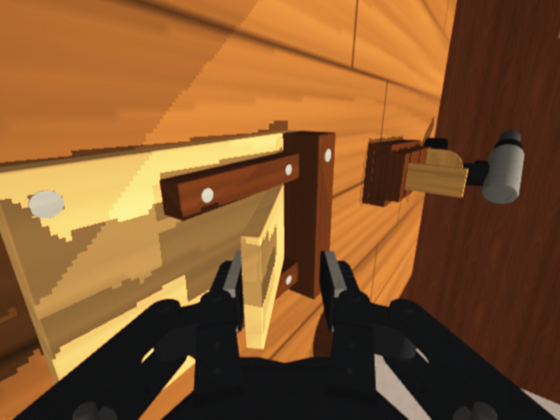

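View pics/s8.png

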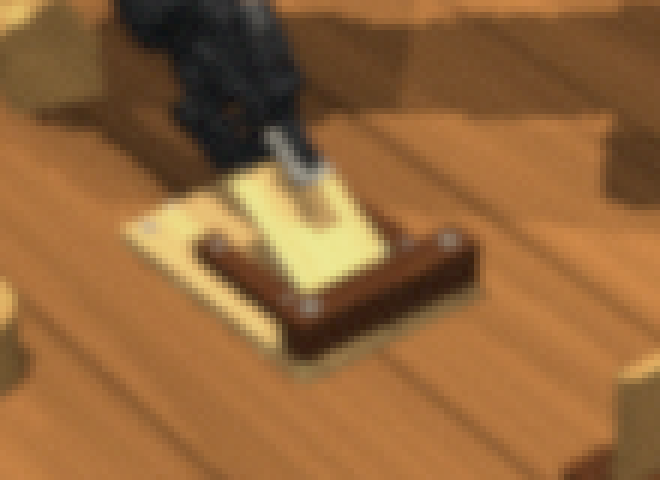

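Emit:
apply_moves --plan "-0.05 0.03 0 0 0 0 0.45; -0.03 0.03 0 0 0 0 0.45; 0 0 0 0 0 0 0.45; 0 0 0 0 0 0 0.45; 0 0 0 0 0 0 0.45"

```text
time_s: 9.9
eef_pos: [0.5282, -0.0756, 0.0554]
eef_rot: [-0.672, 0.203, 0.677, -0.221]
wrist_force: [-0.0, -0.5, -1.0]
opening: 0.447
```

Emit:
apply_moves --plan "-0.55 -0.82 0 0 0 0 0.45; -0.35 -0.75 0 0 0 0 0.45; 0 -0.7 0 0 0 0 0.45; 0 -0.5 0 0 0 0 0.45; 0 0 0 0 0 0 0.45"

```text
time_s: 10.4
eef_pos: [0.533, -0.2189, 0.0998]
eef_rot: [-0.671, 0.206, 0.677, -0.221]
wrist_force: [0.1, -0.6, -0.4]
opening: 0.451
```

Run:
```python
from h import *
im=ctrl.camera("wrist"); cv2.imwrite("pics/w9.png",im[:,:,::-1]);im=ctrl.camera("scene"); cv2.imwrite("pics/s9.png",cv2.resize(im[150:230,210:320,::-1],None,fx=6,fy=6,interpolation=3))
st()
```

```text
10.5 [ 0.5318 -0.2148  0.0977] [-0.9 -0.  -0.4] 0.448
[[-0.014 -0.021 -1.   ]
 [ 0.572  0.82  -0.025]
 [ 0.82  -0.572  0.001]]
[-0.881  0.795  1.337  0.548  1.815 -2.573]
```

View pics/w9.png

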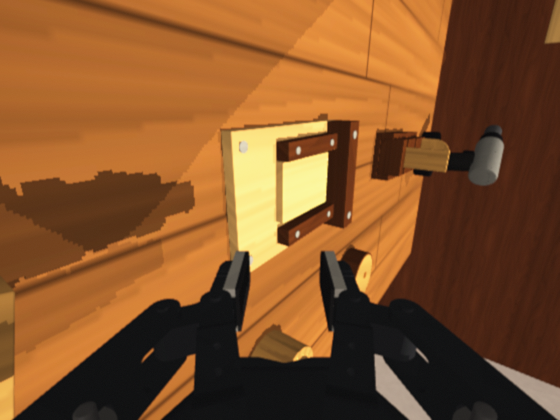

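View pics/s9.png

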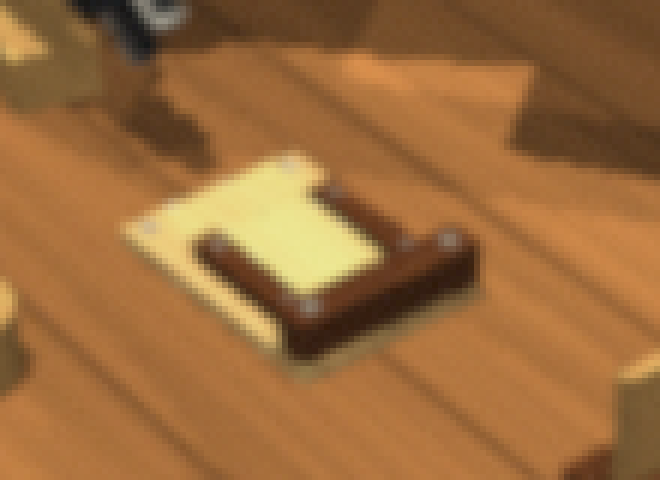

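Run:
```python
from h import *
plan([.53,-.19,.25],down(.028),.0,vmax=.9)
```

```text
0.14 -0.07 0 -0.31 0.6 0.31 0; 0.14 -0.07 0.01 -0.31 0.6 0.31 0; 0.13 -0.08 0.02 -0.32 0.59 0.32 0; 0.13 -0.08 0.02 -0.31 0.6 0.31 0; 0.12 -0.09 0.02 -0.31 0.6 0.31 0
0.12 -0.09 0.04 -0.31 0.6 0.31 0; 0.11 -0.1 0.03 -0.32 0.59 0.32 0; 0.1 -0.11 0.05 -0.31 0.6 0.31 0; 0.1 -0.11 0.04 -0.31 0.6 0.31 0; 0.09 -0.12 0.05 -0.31 0.6 0.31 0
0.08 -0.12 0.05 -0.31 0.6 0.32 0; 0.08 -0.12 0.05 -0.32 0.59 0.31 0; 0.06 -0.13 0.05 -0.31 0.6 0.31 0; 0.06 -0.14 0.04 -0.31 0.6 0.31 0; 0.05 -0.14 0.05 -0.31 0.6 0.32 0
0.04 -0.14 0.05 -0.31 0.59 0.31 0; 0.03 -0.14 0.04 -0.32 0.6 0.31 0; 0.02 -0.15 0.04 -0.31 0.6 0.31 0; 0.02 -0.15 0.04 -0.31 0.6 0.32 0; 0 -0.15 0.03 -0.31 0.6 0.31 0
```

Emit:
apply_moves --plan "0.14 -0.07 0 -0.31 0.6 0.31 0; 0.14 -0.07 0.01 -0.31 0.6 0.31 0; 0.13 -0.08 0.02 -0.32 0.59 0.32 0; 0.13 -0.08 0.02 -0.31 0.6 0.31 0; 0.12 -0.09 0.02 -0.31 0.6 0.31 0"

```text
time_s: 11.0
eef_pos: [0.5309, -0.2065, 0.135]
eef_rot: [0.738, -0.363, -0.541, 0.179]
wrist_force: [0.2, 0.2, -0.2]
opening: 0.002
```

Emit:
apply_moves --plan "0.12 -0.09 0.04 -0.31 0.6 0.31 0; 0.11 -0.1 0.03 -0.32 0.59 0.32 0; 0.1 -0.11 0.05 -0.31 0.6 0.31 0; 0.1 -0.11 0.04 -0.31 0.6 0.31 0; 0.09 -0.12 0.05 -0.31 0.6 0.31 0"

```text
time_s: 11.5
eef_pos: [0.53, -0.2002, 0.1731]
eef_rot: [0.765, -0.504, -0.379, 0.128]
wrist_force: [-0.2, 0.3, -0.6]
opening: -0.004
```

Emit:
apply_moves --plan "0.08 -0.12 0.05 -0.31 0.6 0.32 0; 0.08 -0.12 0.05 -0.32 0.59 0.31 0; 0.06 -0.13 0.05 -0.31 0.6 0.31 0; 0.06 -0.14 0.04 -0.31 0.6 0.31 0; 0.05 -0.14 0.05 -0.31 0.6 0.32 0"

```text
time_s: 12.0
eef_pos: [0.5297, -0.1943, 0.211]
eef_rot: [0.755, -0.621, -0.198, 0.071]
wrist_force: [0.0, 0.0, -0.3]
opening: 0.002
```

Emit:
apply_moves --plan "0.04 -0.14 0.05 -0.31 0.59 0.31 0; 0.03 -0.14 0.04 -0.32 0.6 0.31 0; 0.02 -0.15 0.04 -0.31 0.6 0.31 0; 0.02 -0.15 0.04 -0.31 0.6 0.32 0; 0 0 0 -0.31 0.6 0.31 0"

```text
time_s: 12.5
eef_pos: [0.53, -0.1893, 0.2423]
eef_rot: [-0.707, 0.707, 0.009, -0.01]
wrist_force: [1.3, -0.6, 0.0]
opening: -0.001
```

Run:
```python
from h import *
ctrl.camera("top");ctrl.camera("top")
st()
c=ctrl.get_calibration("wrist");im=ctrl.camera("wrist"); cv2.imwrite("pics/w10.png",im[:,:,::-1])
st()
import pickle;pickle.dump(c,open("c10.pkl","wb"))
```

```text
12.6 [ 0.5302 -0.1885  0.2413] [ 0.3  0.3 -0.7] 0.0
[[ 1.    -0.002 -0.031]
 [ 0.031  0.001  1.   ]
 [-0.002 -1.     0.001]]
[-0.552  0.156  1.638 -0.     1.351 -0.584]
12.65 [ 0.53   -0.1889  0.2411] [0.  0.7 0.1] -0.0
[[ 0.999 -0.002 -0.033]
 [ 0.033  0.003  0.999]
 [-0.002 -1.     0.003]]
[-5.540e-01  1.560e-01  1.638e+00  1.000e-03  1.350e+00 -5.870e-01]
```

View pics/w10.png

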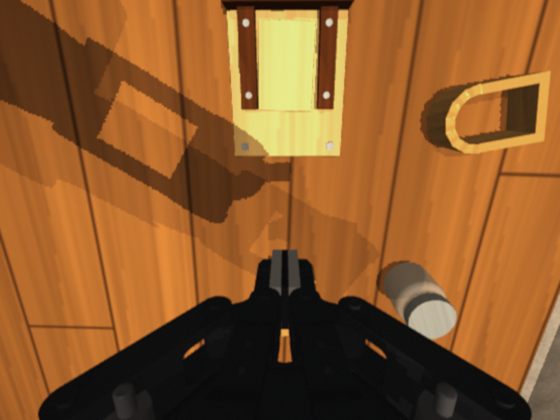

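Run:
```python
from h import *
im=cv2.imread("pics/w10.png")
cv2.imwrite("pics/w10z.png",cv2.resize(im[0:170,215:360],None,fx=5,fy=5,interpolation=3)[:590])
```

```text
(no output)
```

View pics/w10z.png

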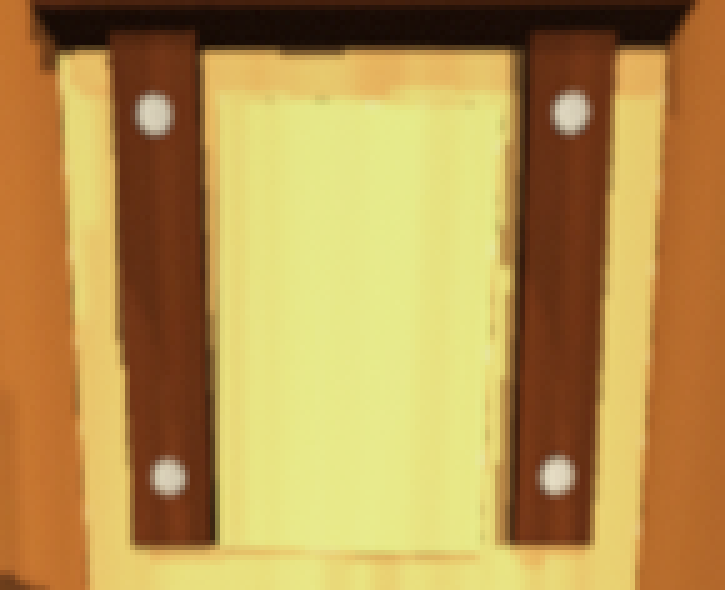

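Run:
```python
from h import *
import pickle;c=pickle.load(open("c10.pkl","rb"))
for zz,pts in [(.021,[(218,547),(484,554),(218,97),(508,105)]),(.012,[(205,48),(515,48)]),(.027,[(213,545),(510,545)])]:
    for p in pts: print(zz,p,np.round(ray(c,(215+p[0]/5-.5,p[1]/5-.5),zz),4)[:2])
```

```text
0.021 (218, 547) [ 0.4976 -0.1097]
0.021 (484, 554) [ 0.5585 -0.1093]
0.021 (218, 97) [ 0.4974 -0.0202]
0.021 (508, 105) [ 0.5581 -0.0198]
0.012 (205, 48) [ 0.4938 -0.0091]
0.012 (515, 48) [ 0.5597 -0.0071]
0.027 (213, 545) [ 0.497  -0.1092]
0.027 (510, 545) [ 0.5638 -0.1071]
```

Run:
```python
from h import *
s=plan([.529,-.140,.06],down(.028),0,n=5)
```

```text
0 0.72 0.19 0 0.01 0 0; 0.01 0.73 0.2 -0.01 0.01 -0.01 0; 0 0.72 0.19 0 0 0 0; 0 0.73 0.2 -0.01 0.01 0 0; 0 0.72 0.19 0 0.01 0 0
```

Emit:
apply_moves --plan "0 0.72 0.19 0 0.01 0 0; 0.01 0.73 0.2 -0.01 0.01 -0.01 0; 0 0.72 0.19 0 0 0 0; 0 0.73 0.2 -0.01 0.01 0 0; 0 0.72 0.19 0 0.01 0 0"

```text
time_s: 13.15
eef_pos: [0.5283, -0.1417, 0.0592]
eef_rot: [-0.707, 0.707, 0.009, -0.009]
wrist_force: [0.4, -0.8, -0.0]
opening: -0.003
```

Emit:
apply_moves --plan "0 0 0 0 0 0 0; 0 0.2 0 0 0 0 0; 0 0.2 0 0 0 0 0; 0 0.2 0 0 0 0 0; 0 0 0 0 0 0 0"

```text
time_s: 13.65
eef_pos: [0.5293, -0.143, 0.0309]
eef_rot: [-0.706, 0.708, 0.008, -0.008]
wrist_force: [-0.6, 1.3, 0.3]
opening: 0.001
```

Run:
```python
from h import *
ctrl.camera("wrist"); st()
```

```text
13.7 [ 0.5295 -0.1431  0.0314] [-0.4 -0.5  0.3] 0.004
[[ 1.     0.001 -0.023]
 [ 0.023 -0.002  1.   ]
 [ 0.001 -1.    -0.002]]
[-0.48   0.409  1.803 -0.002  0.928 -0.502]
```

Emit:
apply_moves --plan "0 0.08 0 0 0 0 0; 0 0 0.1 0 0 0 0; 0 0 0.15 0 0 0 0; 0 0 0.1 0 0 0 0; 0 0 0 0 0 0 0"

```text
time_s: 14.2
eef_pos: [0.5291, -0.1243, 0.0275]
eef_rot: [-0.706, 0.708, 0.009, -0.008]
wrist_force: [-0.4, 0.3, 0.3]
opening: -0.003
```

Emit:
apply_moves --plan "0 0 0.05 0 0 0 0; 0 0 0.05 0 0 0 0; 0 0 0.05 0 0 0 0; 0 0 0 0 0 0 0; 0 0 0 0 0 0 0"

```text
time_s: 14.7
eef_pos: [0.529, -0.1178, 0.0274]
eef_rot: [-0.706, 0.708, 0.009, -0.008]
wrist_force: [-0.2, -0.7, 0.2]
opening: -0.001
```

Run:
```python
from h import *
c=ctrl.get_calibration("wrist");im=ctrl.camera("wrist"); cv2.imwrite("pics/w11.png",im[:,:,::-1])
st()
```

```text
14.75 [ 0.529  -0.1178  0.0274] [ 1.3  0.7 -0.3] 0.001
[[ 1.     0.001 -0.023]
 [ 0.023 -0.002  1.   ]
 [ 0.001 -1.    -0.002]]
[-0.437  0.404  1.821 -0.002  0.915 -0.46 ]
```

View pics/w11.png

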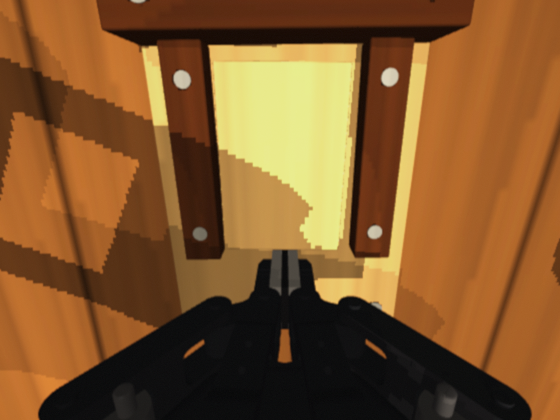

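Emit:
apply_moves --plan "0 0 0.06 0 0 0 0; 0 0 0.05 0 0 0 0; 0 0 0.03 0 0 0 0; 0 0 0 0 0 0 0; 0 0 0 0 0 0 0"

```text
time_s: 15.25
eef_pos: [0.5289, -0.1107, 0.0274]
eef_rot: [-0.706, 0.708, 0.009, -0.008]
wrist_force: [-1.5, 0.4, -0.2]
opening: 0.001
```

Run:
```python
from h import *
c=ctrl.get_calibration("wrist");im=ctrl.camera("wrist"); cv2.imwrite("pics/w12.png",im[:260,120:460,::-1])
st()
```

```text
15.3 [ 0.5289 -0.1108  0.0274] [0.2 0.1 0.5] -0.001
[[ 1.     0.001 -0.023]
 [ 0.023 -0.002  1.   ]
 [ 0.001 -1.    -0.002]]
[-0.425  0.401  1.825 -0.002  0.914 -0.448]
```

View pics/w12.png

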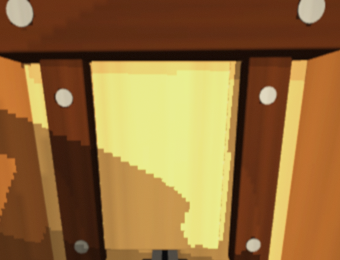

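Emit:
apply_moves --plan "0 0 0.03 0 0 0 0; 0 0 0.03 0 0 0 0; 0 0 0.02 0 0 0 0; 0 0 0 0 0 0 0; 0 0 0 0 0 0 0"

```text
time_s: 15.8
eef_pos: [0.5299, -0.1094, 0.0283]
eef_rot: [-0.705, 0.709, 0.009, -0.007]
wrist_force: [0.1, -9.6, 0.3]
opening: 0.0
```

Run:
```python
from h import *
im=ctrl.camera("wrist"); cv2.imwrite("pics/w13.png",cv2.resize(im[:260,180:400,::-1],None,fx=2.2,fy=2.2))
st()
```

```text
15.85 [ 0.5299 -0.1094  0.0283] [-0.6 -9.8  0.4] 0.001
[[ 1.     0.003 -0.023]
 [ 0.023 -0.006  1.   ]
 [ 0.003 -1.    -0.006]]
[-0.421  0.399  1.826 -0.005  0.911 -0.441]
```

View pics/w13.png

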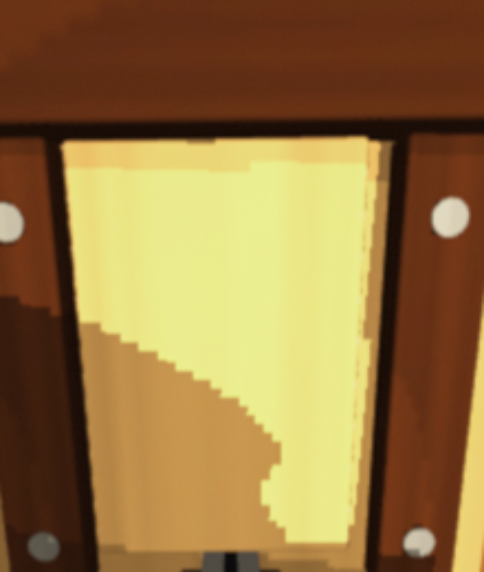

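The board now takes 9.6 N against the fence and lies flat in the channel. I'll retract and view the blank.

Run:
```python
from h import *
s=plan([.5299,-.135,.06],down(.028),0,n=2)
s=plan([.54,-.44,.22],down(-.155),1,n=10,start=s)
```

```text
0 -0.32 -0.26 0.03 -0.02 0.01 0; -0.01 -0.31 -0.26 0.02 -0.02 0.02 0
0 -0.32 -0.61 0 0.15 0 1; 0.02 -0.32 -0.61 0 0.16 0 1; 0.02 -0.32 -0.61 0 0.15 0 1; 0.04 -0.32 -0.61 0 0.15 0 1; 0.05 -0.32 -0.61 0 0.15 0 1
0.05 -0.32 -0.6 0 0.16 0 1; 0.07 -0.32 -0.61 0 0.15 0 1; 0.09 -0.32 -0.6 0 0.15 0 1; 0.09 -0.32 -0.61 0 0.15 0 1; 0.1 -0.32 -0.6 0 0.16 0 1
```

Emit:
apply_moves --plan "0 0 -0.2 0 0 0 0; 0 -0.32 -0.26 0.03 -0.02 0.01 0; 0 -0.35 -0.26 0.02 -0.02 0.02 0; 0 -0.35 -0.4 0 0.15 0 0; 0.02 -0.4 -0.5 0 0.16 0 0.5"

```text
time_s: 16.35
eef_pos: [0.5309, -0.1877, 0.0983]
eef_rot: [0.709, -0.705, 0.005, -0.002]
wrist_force: [-0.1, 0.1, 0.4]
opening: 0.157
```

Emit:
apply_moves --plan "0.02 -0.35 -0.61 0 0.15 0 1; 0.04 -0.32 -0.61 0 0.15 0 1; 0.05 -0.32 -0.61 0 0.15 0 1; 0.05 -0.32 -0.6 0 0.16 0 1; 0.07 -0.32 -0.61 0 0.15 0 1"

```text
time_s: 16.85
eef_pos: [0.536, -0.3417, 0.1796]
eef_rot: [0.708, -0.704, 0.037, -0.035]
wrist_force: [0.0, 0.6, -0.1]
opening: 0.993
```

Emit:
apply_moves --plan "0.09 -0.32 -0.6 0 0.15 0 1; 0.09 -0.32 -0.61 0 0.15 0 1; 0.1 0 -0.4 0 0.16 0 1; 0 0 0 0 0 0 1; 0 0 0 0 0 0 1"

```text
time_s: 17.35
eef_pos: [0.5405, -0.4222, 0.2099]
eef_rot: [0.707, -0.703, 0.057, -0.054]
wrist_force: [-0.0, -0.2, 0.6]
opening: 1.0
```

Run:
```python
from h import *
c=ctrl.get_calibration("wrist");im=ctrl.camera("wrist"); cv2.imwrite("pics/w14.png",im[:,:,::-1])
st()
import pickle;pickle.dump(c,open("c14.pkl","wb"))
```

```text
17.4 [ 0.5406 -0.4215  0.2099] [-0.2  0.4  0.6] 1.002
[[ 0.988 -0.004  0.155]
 [-0.155  0.006  0.988]
 [-0.005 -1.     0.005]]
[-8.350e-01  4.520e-01  1.326e+00  1.000e-03  1.370e+00 -6.800e-01]
```

View pics/w14.png

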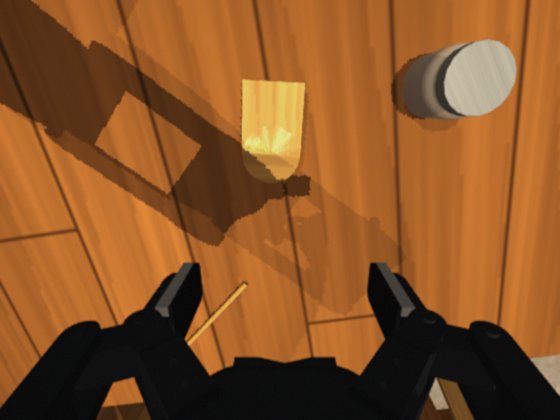

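Run:
```python
from h import *
im=cv2.imread("pics/w14.png")
cv2.imwrite("pics/w14z.png",cv2.resize(im[70:190,220:330],None,fx=4.9,fy=4.9,interpolation=3))
```

```text
(no output)
```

View pics/w14z.png

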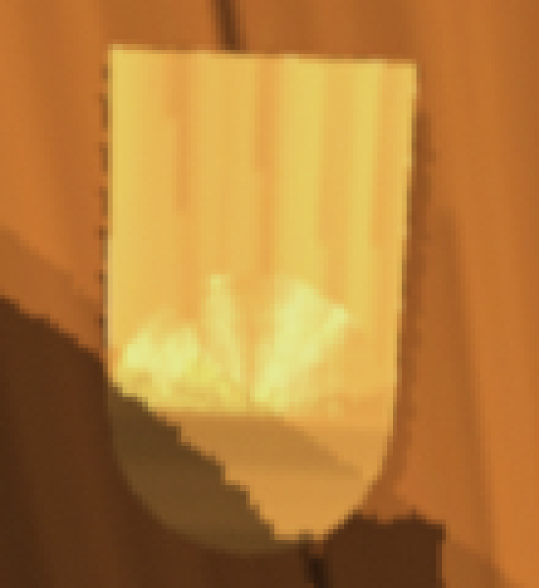

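Run:
```python
from h import *
import pickle;c=pickle.load(open("c14.pkl","rb"))
print(-c["R"].T@c["t"])
for p in [(108,45),(416,62),(107,385),(396,400),(245,552)]: print(p,np.round(ray(c,(220+p[0]/4.9-.5,70+p[1]/4.9-.5),.042),4)[:2])
```

```text
[ 0.55436622 -0.34050066  0.341566  ]
(108, 45) [ 0.517 -0.309]
(416, 62) [ 0.5753 -0.3213]
(107, 385) [ 0.5037 -0.3727]
(396, 400) [ 0.5625 -0.3851]
(245, 552) [ 0.5258 -0.4122]
```

Run:
```python
from h import *
s=plan([.5376,-.3564,.10],down(-.205),1,n=5)
```

```text
-0.05 0.44 0.25 -0.01 0.08 -0.01 1; -0.05 0.44 0.26 -0.01 0.09 -0.01 1; -0.06 0.44 0.25 -0.01 0.08 0 1; -0.06 0.44 0.25 0 0.08 -0.01 1; -0.06 0.44 0.25 -0.01 0.08 -0.01 1
```

Emit:
apply_moves --plan "-0.05 0.44 0.25 -0.01 0.08 -0.01 1; -0.05 0.44 0.26 -0.01 0.09 -0.01 1; -0.06 0.44 0.25 -0.01 0.08 0 1; -0.06 0.44 0.25 0 0.08 -0.01 1; -0.06 0.44 0.25 -0.01 0.08 -0.01 1"

```text
time_s: 17.9
eef_pos: [0.5379, -0.3555, 0.0998]
eef_rot: [-0.703, 0.704, -0.072, 0.072]
wrist_force: [-0.2, 0.2, 0.6]
opening: 1.002
```

Emit:
apply_moves --plan "0 0 0 0 0 0 1; 0 0.3 0 0 0 0 1; 0 0.3 0 0 0 0 1; 0 0 0 0 0 0 1; 0 0 0 0 0 0 1"

```text
time_s: 18.4
eef_pos: [0.538, -0.3582, 0.0707]
eef_rot: [-0.703, 0.704, -0.072, 0.073]
wrist_force: [0.5, 0.1, 0.4]
opening: 1.0
```

Run:
```python
from h import *
im=ctrl.camera("wrist"); cv2.imwrite("pics/w15.png",im[:,:,::-1])
st()
plan([.5376,-.3564,.022],down(-.205),1,n=5)
```

```text
18.45 [ 0.5383 -0.3585  0.0713] [ 0.1 -0.4  0.1] 0.999
[[ 0.979  0.002  0.204]
 [-0.204 -0.002  0.979]
 [ 0.002 -1.    -0.002]]
[-7.700e-01  5.230e-01  1.530e+00 -1.000e-03  1.087e+00 -5.650e-01]
0 0.2 0.01 0 0 0 1; -0.01 0.19 0.01 0.01 0 0.01 1; 0 0.2 0 0 0 0 1; -0.01 0.2 0.01 0 0 0 1; 0 0.2 0.01 0 0 0.01 1
```

View pics/w15.png

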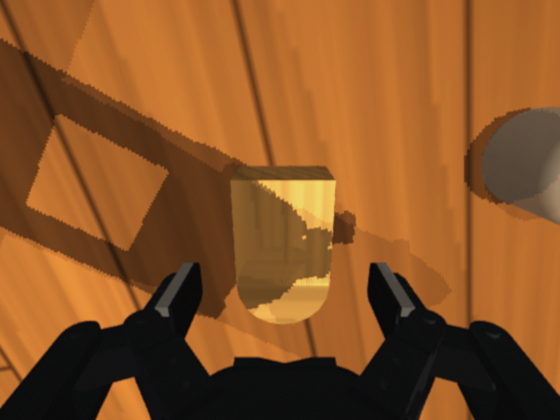

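Emit:
apply_moves --plan "0 0.2 0.01 0 0 0 1; -0.01 0.2 0.01 0 0 0 1; 0 0.2 0 0 0 0 1; -0.01 0.2 0.01 0 0 0 1; 0 0.18 0.01 0 0 0 1"

```text
time_s: 18.95
eef_pos: [0.5372, -0.3554, 0.0205]
eef_rot: [-0.703, 0.704, -0.072, 0.072]
wrist_force: [0.6, -0.6, 0.0]
opening: 1.002
```

Emit:
apply_moves --plan "0 0 0 0 0 0 1; 0 0 0 0 0 0 0; 0 0 0 0 0 0 0; 0 0 0 0 0 0 0; 0 0 0 0 0 0 0"

```text
time_s: 19.45
eef_pos: [0.5381, -0.3562, 0.0227]
eef_rot: [-0.703, 0.704, -0.071, 0.073]
wrist_force: [-0.2, -0.2, 2.5]
opening: 0.695
```

Run:
```python
from h import *
im=ctrl.camera("wrist"); cv2.imwrite("pics/w16.png",im[:,:,::-1])
st()
```

```text
19.5 [ 0.5381 -0.3562  0.0228] [-0.  -0.4  2.6] 0.691
[[ 0.979  0.002  0.203]
 [-0.203 -0.003  0.979]
 [ 0.003 -1.    -0.002]]
[-7.680e-01  5.900e-01  1.543e+00 -1.000e-03  1.005e+00 -5.630e-01]
```

View pics/w16.png

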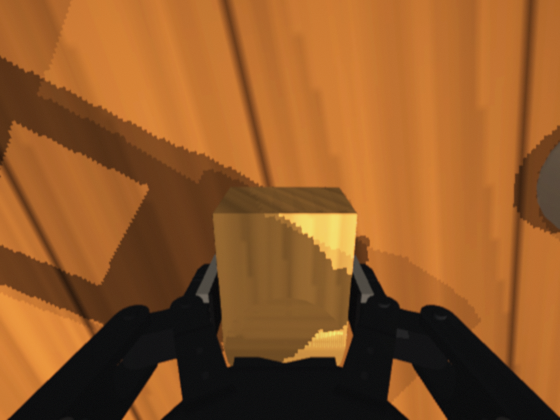

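Run:
```python
from h import *
o=ctrl.get_obs()
s=plan([.538,-.356,.11],rot(o),0,n=3)
s=plan([.5283,-.078,.11],down(.028),0,n=10,start=s)
```

```text
0 -0.58 0 0 0 0 0; 0 -0.58 0 0 0 0 0; 0 -0.58 0 0 0 0 0
-0.13 0 0.54 0 -0.19 0 0; -0.12 0 0.54 0 -0.2 0 0; -0.11 -0.01 0.55 0.01 -0.19 0.01 0; -0.09 0 0.55 0 -0.2 0 0; -0.08 0 0.55 0 -0.19 0 0
-0.07 0 0.55 0 -0.19 0 0; -0.06 0 0.55 0.01 -0.2 0 0; -0.04 0 0.56 0 -0.19 0.01 0; -0.03 0 0.55 0 -0.2 0 0; -0.01 0 0.56 0 -0.19 0 0
```

Emit:
apply_moves --plan "0 -0.4 0 0 0 0 0; 0 -0.5 0 0 0 0 0; 0 -0.5 0 0 0 0 0; 0 -0.3 0 0 0 0 0; 0 0 0 0 0 0 0"

```text
time_s: 20.0
eef_pos: [0.5388, -0.3567, 0.1095]
eef_rot: [-0.702, 0.705, -0.07, 0.074]
wrist_force: [0.5, -0.7, -2.3]
opening: 0.697
```

Emit:
apply_moves --plan "-0.13 0 0.54 0 -0.19 0 0; -0.12 0 0.54 0 -0.2 0 0; -0.11 -0.01 0.55 0.01 -0.19 0.01 0; -0.09 0 0.55 0 -0.2 0 0; -0.08 0 0.55 0 -0.19 0 0"

```text
time_s: 20.5
eef_pos: [0.5318, -0.2149, 0.1055]
eef_rot: [0.707, -0.706, 0.032, -0.03]
wrist_force: [1.2, 0.5, -2.6]
opening: 0.691
```

Emit:
apply_moves --plan "-0.07 0 0.55 0 -0.19 0 0; -0.06 0 0.55 0.01 -0.2 0 0; -0.04 0 0.56 0 -0.19 0.01 0; -0.03 0 0.55 0 -0.2 0 0; -0.01 0 0.5 0 -0.19 0 0"

```text
time_s: 21.0
eef_pos: [0.5269, -0.079, 0.1057]
eef_rot: [0.708, -0.706, -0.009, 0.011]
wrist_force: [0.7, 0.1, -2.4]
opening: 0.691
```

Run:
```python
from h import *
ctrl.camera("top");ctrl.camera("top")
c=ctrl.get_calibration("wrist");im=ctrl.camera("wrist"); cv2.imwrite("pics/w17.png",im[:,:,::-1])
st()
import pickle;pickle.dump(c,open("c17.pkl","wb"))
```

```text
21.15 [ 0.5271 -0.079   0.1058] [-0.4  0.2 -1.3] 0.692
[[ 1.    -0.003 -0.03 ]
 [ 0.03   0.002  1.   ]
 [-0.003 -1.     0.002]]
[-0.372  0.258  1.817  0.     1.071 -0.402]
```

View pics/w17.png

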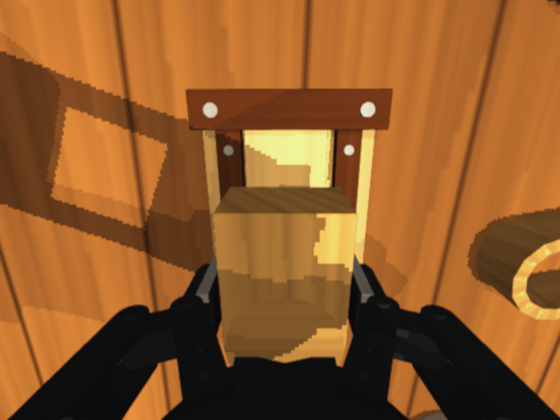

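Run:
```python
from h import *
import pickle;c=pickle.load(open("c17.pkl","rb"))
for p,z in [((214,213),.125),((355,213),.125),((243,130),.027),((334,130),.027),((187,90),.042),((392,90),.042),((187,130),.042),((392,128),.042)]: print(p,np.round(ray(c,p,z),4))
```

```text
(214, 213) [ 0.497  -0.0367  0.125 ]
(355, 213) [ 0.5546 -0.0348  0.125 ]
(243, 130) [ 0.4957 -0.011   0.027 ]
(334, 130) [ 0.5592 -0.009   0.027 ]
(187, 90) [0.4632 0.0133 0.042 ]
(392, 90) [0.5907 0.0172 0.042 ]
(187, 130) [ 0.4614 -0.011   0.042 ]
(392, 128) [ 0.5941 -0.0055  0.042 ]
```

Emit:
apply_moves --plan "0.03 0.3 0 0 0 0 0; 0 0.35 0 0 0 0 0; 0 0.3 0 0 0 0 0; 0 0.15 0 0 0 0 0; 0 0 0 0 0 0 0"

```text
time_s: 21.65
eef_pos: [0.5283, -0.0806, 0.0503]
eef_rot: [0.708, -0.706, -0.008, 0.011]
wrist_force: [-0.1, 0.4, -1.0]
opening: 0.694
```

Run:
```python
from h import *
c=ctrl.get_calibration("wrist");im=ctrl.camera("wrist"); cv2.imwrite("pics/w18.png",im[:,:,::-1])
st()
```

```text
21.7 [ 0.5291 -0.0808  0.0514] [ 1.1  0.1 -0.9] 0.691
[[ 1.    -0.003 -0.027]
 [ 0.027  0.001  1.   ]
 [-0.003 -1.     0.002]]
[-0.374  0.352  1.831  0.     0.962 -0.401]
```

View pics/w18.png

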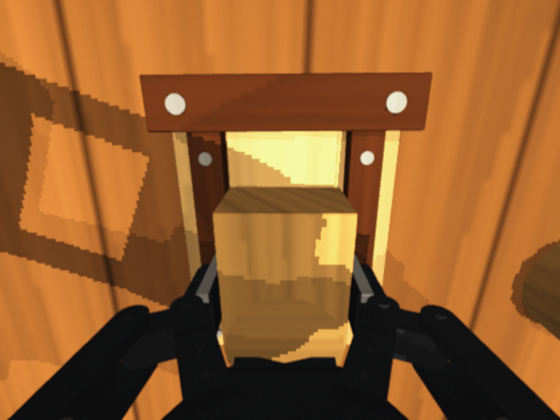

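The blank is centred over the channel: its middle column is about 285 and the channel's is about 286. Lowering onto the board.

Emit:
apply_moves --plan "0 0.06 0 0 0 0 0; 0 0.06 0 0 0 0 0; 0 0.02 0 0 0 0 0; 0 0 0 0 0 0 0; 0 0 0 0 0 0 0"

```text
time_s: 22.2
eef_pos: [0.5298, -0.0805, 0.0456]
eef_rot: [0.707, -0.707, -0.01, 0.01]
wrist_force: [0.5, -1.1, -2.0]
opening: 0.688
```

Emit:
apply_moves --plan "0 0 0.08 0 0 0 0; 0 0 0.1 0 0 0 0; 0 0 0.1 0 0 0 0; 0 0 0.08 0 0 0 0; 0 0 0 0 0 0 0"

```text
time_s: 22.7
eef_pos: [0.529, -0.0618, 0.0453]
eef_rot: [0.707, -0.707, -0.01, 0.011]
wrist_force: [0.4, -0.7, -0.3]
opening: 0.691
```

Run:
```python
from h import *
c=ctrl.get_calibration("wrist");im=ctrl.camera("wrist"); cv2.imwrite("pics/w19.png",im[:,:,::-1])
st()
```

```text
22.75 [ 0.5291 -0.0621  0.0453] [ 1.3 -0.6 -1.4] 0.692
[[ 1.    -0.001 -0.029]
 [ 0.029  0.001  1.   ]
 [-0.001 -1.     0.001]]
[-3.40e-01  3.57e-01  1.84e+00  1.00e-03  9.46e-01 -3.69e-01]
```

View pics/w19.png

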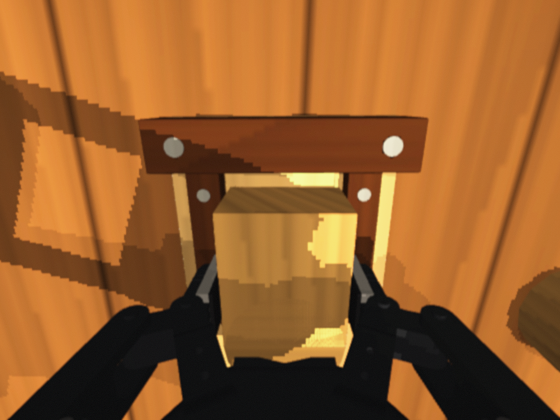

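Emit:
apply_moves --plan "0 0.01 0.06 0 0 0 0; 0 0 0.06 0 0 0 0; 0 0 0.05 0 0 0 0; 0 0 0.03 0 0 0 0; 0 0 0 0 0 0 0"

```text
time_s: 23.25
eef_pos: [0.5288, -0.0523, 0.0448]
eef_rot: [0.707, -0.707, -0.01, 0.01]
wrist_force: [-0.3, 0.2, -1.5]
opening: 0.688
```

Emit:
apply_moves --plan "0 0 0.02 0 0 0 0; 0 0 0.02 0 0 0 0; 0 0 0.02 0 0 0 0; 0 0 0 0 0 0 0; 0 0 0 0 0 0 0"

```text
time_s: 23.75
eef_pos: [0.5289, -0.0503, 0.045]
eef_rot: [-0.707, 0.707, 0.01, -0.01]
wrist_force: [0.0, -5.6, -1.2]
opening: 0.691
```

Emit:
apply_moves --plan "0 0.015 0 0 0 0 0; 0 0.015 0.01 0 0 0 0; 0 0 0 0 0 0 0; 0 0 0 0 0 0 0; 0 0 0 0 0 0 0"

```text
time_s: 24.25
eef_pos: [0.5293, -0.0503, 0.044]
eef_rot: [-0.707, 0.707, 0.01, -0.01]
wrist_force: [-0.8, -6.1, 0.9]
opening: 0.694
```

Run:
```python
from h import *
im=ctrl.camera("wrist"); cv2.imwrite("pics/w20.png",im[:,:,::-1])
st()
```

```text
24.3 [ 0.5293 -0.0503  0.0439] [-1.5 -6.1  0.8] 0.694
[[ 1.    -0.    -0.028]
 [ 0.028 -0.001  1.   ]
 [-0.    -1.    -0.001]]
[-3.180e-01  3.570e-01  1.844e+00 -1.000e-03  9.410e-01 -3.450e-01]
```

View pics/w20.png

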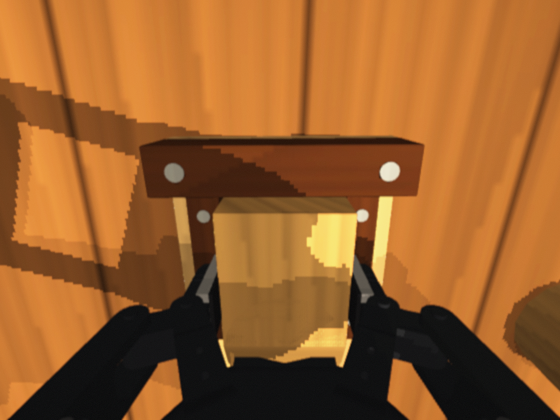

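Emit:
apply_moves --plan "0 0 0 0 0 0 0.8; 0 0 0 0 0 0 1; 0 0 0 0 0 0 1; 0 0 0 0 0 0 1; 0 0 0 0 0 0 1"

```text
time_s: 24.8
eef_pos: [0.5287, -0.0489, 0.0433]
eef_rot: [0.707, -0.707, -0.01, 0.01]
wrist_force: [0.6, -0.2, -0.1]
opening: 1.001
```

Emit:
apply_moves --plan "0 -0.2 0 0 0 0 1; 0 -0.4 0 0 0 0 1; 0 -0.6 0 0 0 0 1; 0 -0.8 0 0 0 0 1; 0 -0.8 -0.4 0 0 0 1"

```text
time_s: 25.3
eef_pos: [0.5288, -0.0675, 0.185]
eef_rot: [0.708, -0.706, -0.01, 0.011]
wrist_force: [0.9, -0.4, 1.0]
opening: 1.001
```

Emit:
apply_moves --plan "0 -0.4 -0.5 0 0 0 1; 0 0 -0.5 0 0 0 1; 0 0 0 0 0 0 1; 0 0 0 0 0 0 1; 0 0 0 0 0 0 1"

```text
time_s: 25.8
eef_pos: [0.5304, -0.1183, 0.2029]
eef_rot: [0.708, -0.706, -0.009, 0.011]
wrist_force: [0.4, 0.1, -0.3]
opening: 0.999
```

Run:
```python
from h import *
c=ctrl.get_calibration("wrist");im=ctrl.camera("wrist"); cv2.imwrite("pics/w21.png",im[:,:,::-1])
import pickle;pickle.dump(c,open("c21.pkl","wb"))
im=ctrl.camera("scene"); cv2.imwrite("pics/s21.png",cv2.resize(im[130:280,150:370,::-1],None,fx=3.6,fy=3.6,interpolation=3)); cv2.imwrite("pics/sz21.png",cv2.resize(im[160:220,220:300,::-1],None,fx=8,fy=8,interpolation=3))
st()
```

```text
25.9 [ 0.5305 -0.1181  0.2028] [ 0.2  0.6 -0.7] 1.0
[[ 1.    -0.002 -0.029]
 [ 0.029  0.002  1.   ]
 [-0.002 -1.     0.002]]
[-4.380e-01  1.510e-01  1.724e+00  1.000e-03  1.269e+00 -4.670e-01]
```

View pics/w21.png

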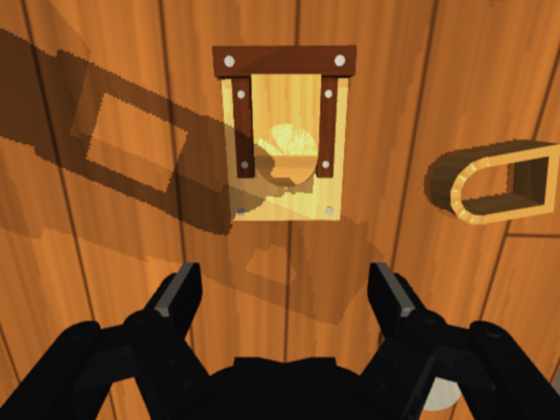

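View pics/s21.png

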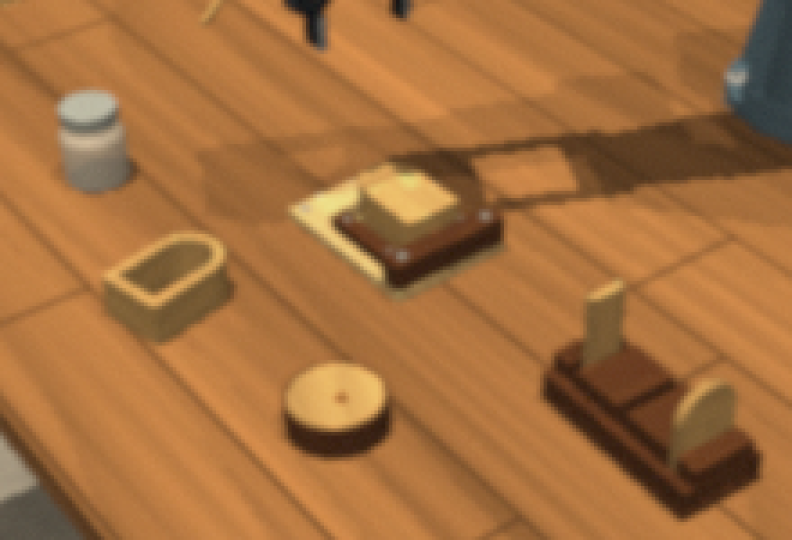

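View pics/sz21.png

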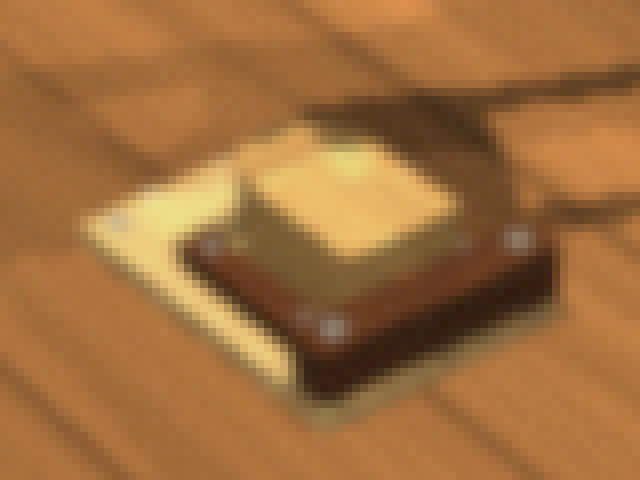

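Run:
```python
from h import *
im=cv2.imread("pics/w21.png")
cv2.imwrite("pics/w21z.png",cv2.resize(im[35:200,215:360],None,fx=3.6*1,fy=3.6,interpolation=3))
import pickle;c=pickle.load(open("c21.pkl","rb"))
st=np.array([.5266,-.0083,0]);u=np.array([-.0273,.9996,0]);n=np.array([.9996,.0273,0]);
for nm,X in [("blank top L",st-.030*n+[0,0,.063]),("blank top R",st+.030*n+[0,0,.063]),("apex",st-.1*u+[0,0,.063]),("board front",st-.09*u-.03*n+[0,0,.021])]:
    p=proj(c,X); print(nm,np.round(p,1),np.round((p-[215,35])*3.6+1.8,0))
```

```text
blank top L [248.1  72.5] [121. 137.]
blank top R [318.6  72.5] [375. 137.]
apex [283.4 186.2] [248. 546.]
board front [255.9 167.2] [149. 478.]
```

View pics/w21z.png

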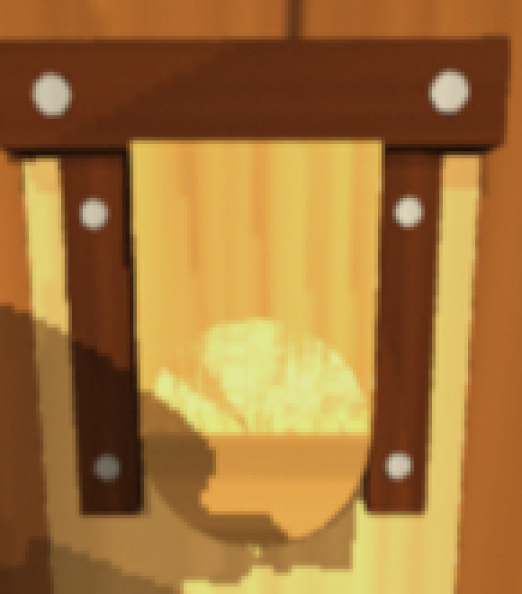

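Run:
```python
from h import *
st(); print(ctrl.hand_in())
```

```text
25.9 [ 0.5305 -0.1181  0.2028] [ 0.2  0.6 -0.7] 1.0
[[ 1.    -0.002 -0.029]
 [ 0.029  0.002  1.   ]
 [-0.002 -1.     0.002]]
[-4.380e-01  1.510e-01  1.724e+00  1.000e-03  1.269e+00 -4.670e-01]
the job is handed in; nothing more can be done
None
```

The backing board is flat in the tray against the back fence, and the blank is flat on top of it with its square end against the fence. I handed the job in at 25.9 s of the 64 s allowed.

- **Board:** I took it from the middle slot, tilted it into the channel and let it down. It slid back about 12 mm while the fingers withdrew. I pushed it home with the closed fingertips, and it met the fence at 9.6 N.
- **Blank:** I set it on the board and pushed it to the fence, feeling contact at about 6 N. I then lowered it onto the board and released it.
- **Last check of the blank:** In the final wrist picture its square end and rounded tip lie within about 1 mm of where they should be, and it sits parallel to the fence.
- **Other items:** The final scene view shows the slat and the lid panel still in the rack. The box body, log slice and jar look untouched. The drill is outside that view, but the arm never went near it.
- **Forces:** The largest wrist force I read was about 10 N, with the gripper clear of everything at the end.
- **Not checked:** The board is almost wholly hidden under the blank, so I couldn't re-measure its contact with the fence after setting the blank on it.

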